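# Clear and sand the seam of a printed battery insert, then stow the block

## Task

Finish the printed battery insert: first use the bench brush, not the fingers, to sweep every broken-off support piece off the deck into the chip tray in front of it, and put the brush back down on the bench. Then sand the glue seam with the foam-soled block, in one steady pass along the whole deck from the clipped-corner end to the square end and back again, block centred on and in line with the seam and kept pressed with light, even pressure of about half a kilo. Finally lay the block, flat on its sole, and the pack of spare sheets from the top of the drawer unit side by side on the floor of the open drawer, and push the drawer fully shut, leaving the batteries and other tools where they are.

Things in the scene. Friction and masses are not known exactly. Their poses are not given: they have to be found in the camera images.
- insert: grey 3D-printed battery insert on a plywood board, fixed to the bench. Origin: on the bench under the middle of its flat deck; x points away from the robot to the four pockets, y along the deck to the robot's left, z up. The deck is the strip on the robot's side: x -40 to +50 mm, y -110 to +110 mm, top 50 mm up, open at its front edge and both ends. A thin dark glue seam runs along it at x = 0
- seam_start (a point): seam's end at the clipped end of the deck (insert frame 0, +110, 50 mm): here, on the robot's left, the insert's corners are cut off at 45 degrees (15 mm on the deck, 30 mm behind)
- seam_end (a point): seam's end at the square end of the deck, on the robot's right (insert frame 0, -110, 50 mm)
- deck_wall (a point): top edge, middle of the wall behind the deck (insert frame +50, 0, 62 mm): it closes the deck's far side and rises 12 mm above it; the pockets behind it reach to x = +145 mm and are no higher
- chip_tray (a point): floor centre of the low aluminium chip tray hooked to the board along the deck's front edge (insert frame -78.5, 0, 4 mm). Inside it reaches from x = -113 mm to the board under the deck's edge (-40 mm) and y -122 to +122 mm; its rims are 30 mm above the bench, 20 mm below the deck
- brush: bench brush standing on its bristles: pale wooden back 115 x 34 mm, 32 to 52 mm above the bristle tips; dark stiff bristle block 106 x 36 mm, 32 mm tall; round handle 88 mm long off one end. Origin: middle of the bristle block at the tips; x along the brush, away from the handle; z up. Grip across the back (34 mm); centre of mass about 4 mm towards the handle. 0.13 kg
- block: dark hand sanding block lying on its foam sole (90 x 48 mm): back plate 94 x 52 mm, 10 to 23 mm up; on it a grip ridge 74 mm long (along x), 26 mm wide, 23 to 53 mm up. Origin: middle of the underside of the uncompressed sole; x along the block, z up. The sole yields 1 mm per 1.5 N, at most 8 mm (12 N); under its own weight 1 mm. 0.16 kg
- pack: small cardboard pack of spare sanding sheets, 85 x 50 x 22 mm, lying flat on top of the drawer unit near its front; origin: centre of its underside, x along its length. 0.09 kg
- unit_drawer0 (a joint): opening of the drawer of the wooden drawer unit: 0 shut, 0.166 m fully out; slides with about 1 N of friction and stays where it is left
- drawer_floor (a point): point on the drawer's inner floor, midway across, 65 mm behind the inside of the front panel, 23 mm above the bench; x points into the unit (away from the robot), y across. Floor inside 195 mm (x) by 198 mm (y), sides 52 mm high; the unit's top is 96 mm above the bench, and things up to 55 mm tall go in under it. Only the part of the drawer standing out of the unit is free from above
- drawer_face (a point): middle of the outer face of the drawer's front panel, 52 mm above the bench; the panel is 234 mm wide, top edge 84 mm up; a bar handle 120 mm long runs across it, 35 mm in front of it, 58 mm above the bench
- scrap0: broken-off white print support on the deck, block 22 x 24 x 18 mm, 12 g; may be absent; origin: centre of the face it starts on
- scrap1: broken-off white print support on the deck, stepped piece 20 x 28 x 24 mm, 12 g; may be absent; origin: centre of the face it starts on
- scrap2: broken-off white print support on the deck, block 24 x 20 x 21 mm, 12 g; may be absent; origin: centre of the face it starts on
- scrap3: broken-off white print support on the deck, stepped piece 26 x 22 x 22 mm, 12 g; may be absent; origin: centre of the face it starts on
- scrap4: broken-off white print support on the deck, upright block 20 x 20 x 24 mm, 12 g; may be absent; origin: centre of the face it starts on
- battery_a: tool battery, black base 80 x 54 x 42 mm with a red tower, 92 mm tall; origin: centre of its underside; leave it alone
- battery_b: tool battery, like battery_a; origin: centre of its underside; leave it alone
- battery_c: tool battery, like battery_a; origin: centre of its underside; leave it alone
- caliper: steel caliper lying flat, 225 mm long; origin: centre of its underside; leave it alone
- glue: small glue bottle, 34 mm wide, 92 mm tall; origin: centre of its underside; leave it alone
- driver: screwdriver lying on the bench; origin: centre of its underside; leave it alone

How it is judged (in metres and radians):
On the way, in this order (a step that is already met when the one before it is completed fails the run):
1. every support piece present lies in the chip tray (x of scrap0 in the frame of insert between -0.116 and -0.04 m and y of scrap0 in the frame of insert between -0.124 and 0.124 m and z of each of scrap0, scrap1, scrap2, scrap3, scrap4 in the frame of insert below 0.04 m and x of scrap1 in the frame of insert between -0.116 and -0.04 m and y of scrap1 in the frame of insert between -0.124 and 0.124 m and x of scrap2 in the frame of insert between -0.116 and -0.04 m and y of scrap2 in the frame of insert between -0.124 and 0.124 m and x of scrap3 in the frame of insert between -0.116 and -0.04 m and y of scrap3 in the frame of insert between -0.124 and 0.124 m and x of scrap4 in the frame of insert between -0.116 and -0.04 m and y of scrap4 in the frame of insert between -0.124 and 0.124 m), for 0.2 s.
2. the sanding block is pressed (3 to 15 N) on the seam at the clipped-corner end, its end within about 10 mm of the deck's end, centred on the seam within 14 mm and in line within 15 degrees (y of block in the frame of insert between 0.055 and 0.1 m and x of block in the frame of insert between -0.014 and 0.014 m and contact force between block and insert between 3 and 15 N and angle between the x axis of block and the y axis of insert, either way round below 0.26 rad), for 0.2 s.
3. still pressed, it passes 20 to 54 mm before the middle (y of block in the frame of insert between 0.02 and 0.054 m and x of block in the frame of insert between -0.014 and 0.014 m and contact force between block and insert between 3 and 15 N and angle between the x axis of block and the y axis of insert, either way round below 0.26 rad), for 0.2 s.
4. still pressed, it passes the middle (y of block in the frame of insert between -0.017 and 0.017 m and x of block in the frame of insert between -0.014 and 0.014 m and contact force between block and insert between 3 and 15 N and angle between the x axis of block and the y axis of insert, either way round below 0.26 rad), for 0.2 s.
5. still pressed, it passes 20 to 54 mm beyond the middle (y of block in the frame of insert between -0.054 and -0.02 m and x of block in the frame of insert between -0.014 and 0.014 m and contact force between block and insert between 3 and 15 N and angle between the x axis of block and the y axis of insert, either way round below 0.26 rad), for 0.2 s.
6. still pressed, it reaches the square end, its end within about 10 mm of the deck's end (y of block in the frame of insert between -0.1 and -0.055 m and x of block in the frame of insert between -0.014 and 0.014 m and contact force between block and insert between 3 and 15 N and angle between the x axis of block and the y axis of insert, either way round below 0.26 rad), for 0.2 s.
7. on the way back, still pressed, it passes 20 to 54 mm before the middle (all of step 5), for 0.2 s.
8. still pressed, it passes 20 to 54 mm beyond the middle (all of step 3), for 0.2 s.
9. still pressed, it is back at the clipped-corner end, its end within about 10 mm of the deck's end (all of step 2), for 0.2 s.
10. the block, on its sole, and the pack lie flat on the drawer's floor, let go (x of block in the frame of drawer_floor between -0.05 and 0.12 m and y of block in the frame of drawer_floor between -0.095 and 0.095 m and z of each of block, pack in the frame of drawer_floor below 0.012 m and angle between each of block, pack's own z axis and vertical below 0.15 rad and x of pack in the frame of drawer_floor between -0.05 and 0.12 m and y of pack in the frame of drawer_floor between -0.095 and 0.095 m and contact force between the fingers and block below 0.1 N and contact force between the fingers and pack below 0.1 N), for 0.2 s.
At the end, for the whole second after the job is handed in: All support pieces present lie in the chip tray, the sanding block, on its sole, and the pack lie flat (within 0.15 rad) on the drawer's floor, the drawer is shut to within 6 mm, and the brush lies or stands on the bench, not touching the insert, at rest (all of step 1 and x of block in the frame of drawer_floor between -0.05 and 0.12 m and y of block in the frame of drawer_floor between -0.095 and 0.095 m and z of each of block, pack in the frame of drawer_floor below 0.012 m and angle between each of block, pack's own z axis and vertical below 0.15 rad and x of pack in the frame of drawer_floor between -0.05 and 0.12 m and y of pack in the frame of drawer_floor between -0.095 and 0.095 m and value of joint unit_drawer0 below 0.006 m and height (world z) of brush below 0.04 m and contact force between brush and insert below 0.1 N and linear speed of brush below 0.02 m/s).
It fails at once if a support piece is touched with the fingers or the sanding block (contact force between any of the fingers, block and scrap0 above 0.5 N or contact force between any of the fingers, block and scrap1 above 0.5 N or contact force between any of the fingers, block and scrap2 above 0.5 N or contact force between any of the fingers, block and scrap3 above 0.5 N or contact force between any of the fingers, block and scrap4 above 0.5 N).
It fails at once if the sanding block is pressed on the insert with more than 30 N (contact force between block and insert above 30 N).
It fails at once if a battery, the caliper, the glue bottle or the screwdriver is moved more than 40 mm, or a battery or the bottle is tipped over (distance of any of battery_a, battery_b, battery_c, caliper, glue, driver from where it was at the start of the episode above 0.04 m or angle between any of battery_a, battery_b, battery_c, glue's own z axis and vertical above 0.6 rad).
Of scrap0, scrap1, scrap2, scrap3, scrap4 only 3 to 5 are there at a start; the rules pass over those that are not, and their reading is None.
At some moment in a run one of block may be knocked a few centimetres aside while the robot is not near it.
Once in a run the grip may slacken for a moment while it holds something.
It also fails if it takes over 192 s, if anything falls off the work surface, if the arm or the gripper's body presses on something with over 40 N, if the wrist force passes 120 N, or if a joint passes its speed limit or range.

## Robot

A 6-joint arm with a two-finger parallel gripper is mounted at the origin on the work surface. World frame = base frame: x ahead of the robot, y to its left, z up, the work surface at z = 0. Lengths are in m, angles in degrees, forces in N, time in s.
With the tool pointing down it reaches from about 0.25 to 0.725 m from the base axis. Payload 9.7 kg.
Tool frame: the origin (TCP) lies between the finger pads; the fingertips stand bot.tcp_to_tips ahead of it and the grasp point (between the pads) lies 2 mm behind it (bot.tcp_to_tips is the distance from the TCP to the fingertips, in m); z points along the fingers, y is the line along which they close (so a half turn about z gives the same grasp; the last joint's range is limited). The gripper opens to 85 mm and grips with 20 to 120 N. Pads are 22 mm wide; open, the fingers measure 114 mm over their backs; the gripper's body (76 mm by 85 mm) begins 54 mm behind the grasp point. The pads swing forward as they close: fully open they stand 13 mm farther back than shut.
Start: joints at [-68.812, 4.979, 10.078, 95.1, 0, 90], TCP at [0.199, -0.513, 0.248] pointing down, gripper open.
Joint ranges: [-179.16, 179.16], [-48.56, 103.87], [-65.8, 70.77], [-126.05, 130.52], [-82.76, 87.17], [-180, 180]. Speed limits (degrees/s): [127.2, 127.2, 147.25, 180, 180, 180].

## Interface

Orientations are given as [roll, pitch, yaw] about the fixed x, y, z axes, in that order (R = Rz(yaw) Ry(pitch) Rx(roll)).
In Python, from workcell import sensors, camera, camera_params, bot gives the robot as it stands.
- The arm moves only by the tool apply_moves, never from a script. Its argument "motion" is a list of rows, each an object with "jaw": the opening, from -1 (shut) to 1 (fully open); "xyz": the shift along the tool's x, y, z in mm, a list of three; "twist": the turn about the tool's z in rad. A call has 1 to 5 rows; each row is the pose to reach, as a shift and turn from the pose commanded when the call began, along the tool's axes at that moment; what a row does not reach only later rows make up. A row lasts 1/8 s, in which the tool goes at most 62.5 mm and 10.7 degrees, less where a joint would pass 70% of its speed; a pose out of reach is approached as far as the arm can. A call with a gripper value outside its range is refused whole. The fingers move at their own pace and stop on an object; "grip_force" is the grip in N (left out, the last holds). Time passes only in rows, so rows that repeat a pose let the fingers close. It gives the time, the measured TCP pose, the force, the opening and the grip force at its end, in the units of the state.
- sensors.get_obs(): the state, without advancing time (a new reading comes with each control period).
- camera(name): name is "scene" or "top" or "wrist"; returns (picture, depth): 420x560x3 uint8, red, green, blue; 420x560 float32, m along the optical axis (not along the pixel's ray), 0 where there is no reading.
- camera_params(name): a dict with "mtx" (3x3 intrinsics, pixels), "rvec" (rotation vector, rad) and "tvec" (3), from world to camera coordinates, as OpenCV has them. Camera axes: x right, y down, z forward; pixel columns grow to the right and rows downward; lengths in m; the calibration is good to about 2 mm. A picture is of the moment at which its call begins: read the wrist's pose just before it. camera_params takes no time and is no camera call; for the wrist camera it gives the pose at the moment of the call.
- bot.job_done(): hands the job in; it is judged then, once.
The state is a dict: "time": time; "q": joint angles; "qd": joint speeds; "joint_efforts": joint torques, N m; "ee_pos": TCP position; "tcp_rot": TCP orientation; "wrist_force": force on the tool from outside, world axes, zero at the start; "torque": the same for the moment, N m; "opening": finger opening in m; "grasp_force": force on a finger pad.
Only numpy, scipy, OpenCV 4.12 (cv2) and the standard library are available. Lean on these libraries where they do the work, as an engineer would, in place of code of your own. Each camera call takes 0.05 s, during which the arm holds its last target. There are 200 camera calls.

## Working session

There is one attempt and no reset: what is moved stays moved. The work goes in short steps, Python scripts to look and compute and a tool call to move; the robot and the scene stay as the last step left them, time stands still between calls to the robot, and variables do not carry over. Pictures are saved under pics/ and viewed, at most 14 in all, crops included, and the job is handed in when it is done.

Besides the shell and the picture viewer there is one more tool, called as a command line: name --argument value ..., lists and objects as JSON in quotes. apply_moves: Moves the arm, as the interface text tells. Its arguments: {"type":"object","properties":{"motion":{"type":"array","items":{"type":"object","properties":{"jaw":{"type":"number"},"xyz":{"type":"array","items":{"type":"number"}},"twist":{"type":"number"}}}},"grip_force":{"type":"number"}},"required":["motion"]}

```bash
mkdir -p pics; ls; cat > h.py <<'E'
import numpy as np, cv2
from workcell import sensors, camera, camera_params, bot
def cam(name):
    p=camera_params(name); im,d=camera(name)
    R=cv2.Rodrigues(np.array(p["rvec"],float))[0]; t=np.array(p["tvec"],float).ravel(); K=np.array(p["mtx"])
    v,u=np.indices(d.shape)
    pc=np.stack([(u-K[0,2])/K[0,0]*d,(v-K[1,2])/K[1,1]*d,d],-1)
    w=(pc-t)@R
    w[d==0]=np.nan
    return im,d,w
def save(im,n,s=1.0): cv2.imwrite(f"pics/{n}.png",cv2.resize(im[:,:,::-1],None,fx=s,fy=s))
E
python3 - <<'E'
from h import *
for n in("top","scene"):
    im,d,w=cam(n); save(im,n+"0",1.4); np.save(n+"0.npy",w); np.save(n+"im.npy",im)
print(sensors.get_obs(), bot.tcp_to_tips)
E
```

```text
pics
{'time': 0.1, 'q': array([-6.88121885e+01,  5.00975783e+00,  1.00367051e+01,  9.51004065e+01,
        3.90116895e-04,  9.00012730e+01]), 'qd': array([ 0.01857083, -0.07138718,  0.12449878,  0.01395537,  0.05242809,
       -0.007687  ]), 'joint_efforts': array([-2.59407250e-05, -5.21558475e+01,  4.65656841e+01,  1.59953814e-02,
       -6.86439944e-05,  8.44386108e-06]), 'ee_pos': array([ 0.19871313, -0.51263142,  0.2476161 ]), 'tcp_rot': array([-1.79926541e+02, -3.88484400e-04,  2.11865380e+01]), 'wrist_force': array([-0.1469526 ,  0.43973577, -0.07739705]), 'torque': array([-0.02979068, -0.02786329,  0.05356594]), 'grasp_force': 0.0, 'opening': 0.08530638387797254} 0.017
```

View pics/top0.png

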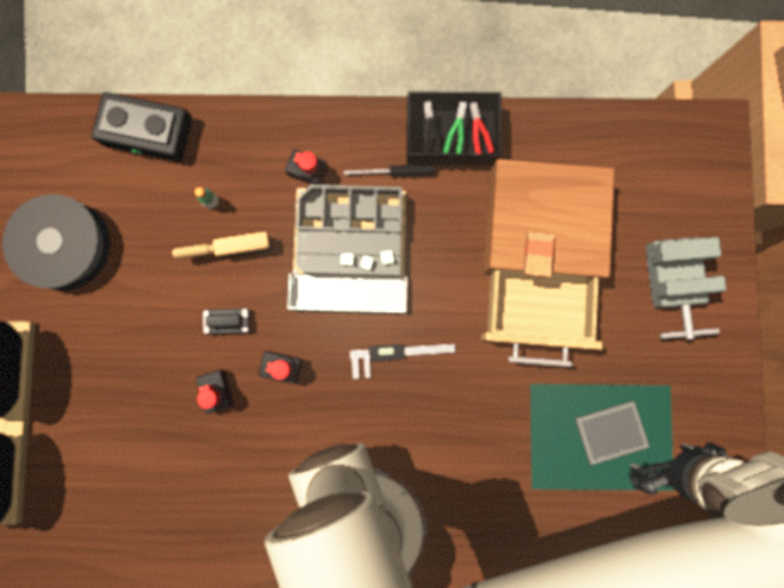

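View pics/scene0.png

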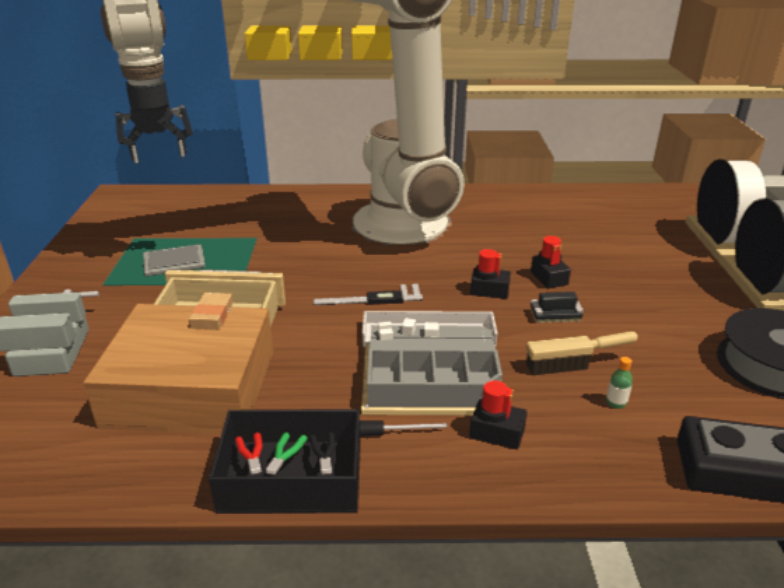

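The top view (1.4x scale) shows three scraps on the deck at (347,260), (366,263) and (387,258). The brush is at (240,245) with its handle to the left, the block at (226,321), the pack at (540,253), and the open drawer at (545,310). Next I measure the poses.

```bash
cat > m.py <<'E'
from h import *
w=np.load("top0.npy"); im=np.load("topim.npy")
def reg(u0,v0,u1,v1,z0,z1,name):
    s=1.4; sl=(slice(int(v0/s),int(v1/s)),slice(int(u0/s),int(u1/s)))
    p=w[sl].reshape(-1,3); m=(p[:,2]>z0)&(p[:,2]<z1); q=p[m]
    r=cv2.minAreaRect((q[:,:2]*1000).astype(np.float32)); print(name,m.sum(),"z",np.round(np.median(q[:,2]),4),np.round(cv2.boxPoints(r)).tolist(),np.round(r[0],1),np.round(r[1],1),round(r[2],1)); return q
if __name__=="__main__":
    reg(285,180,420,280,.04,.068,"insert all")
    reg(290,225,415,280,.046,.055,"deck")
    reg(285,180,420,260,.058,.066,"walls")
    reg(280,270,420,320,.025,.035,"tray rim")
    sc=reg(290,235,415,280,.060,.09,"scraps")
    reg(165,225,275,262,.04,.062,"brush back")
    reg(165,225,275,262,.02,.07,"brush")
    reg(195,300,255,340,.045,.06,"ridge")
    reg(195,300,255,340,.01,.06,"block")
    reg(515,225,565,285,.11,.125,"pack")
    reg(470,320,620,352,.075,.09,"front")
    reg(480,150,630,280,.09,.102,"unit top")
    reg(490,280,600,340,.015,.03,"dfloor")
    reg(495,345,590,375,.05,.068,"handle")
    # scraps clusters
    wx=w.copy(); sl=np.zeros(w.shape[:2],bool); sl[int(235/1.4):int(280/1.4),int(290/1.4):int(415/1.4)]=1
    for lo in(.058,.066):
        M=(sl&(w[...,2]>lo)&(w[...,2]<.09)).astype(np.uint8)
        M[:int(243/1.4)]=0
        n,l,st,c=cv2.connectedComponentsWithStats(M,connectivity=4)
        for i in range(1,n): 
            q=w[l==i]; print(lo,st[i].tolist(),np.round(q.min(0),3),np.round(q.max(0),3))
E
python3 m.py
```

```text
insert all 2986 z 0.0507 [[538.0, -70.0], [739.0, -74.0], [744.0, 147.0], [542.0, 151.0]] [640.8  38.6] [220.6 201.6] 88.8
deck 1901 z 0.0502 [[539.0, -70.0], [643.0, -72.0], [646.0, 148.0], [542.0, 150.0]] [592.5  39.2] [220.  104.4] 89.1
walls 485 z 0.0622 [[568.0, -70.0], [724.0, -73.0], [728.0, 147.0], [572.0, 150.0]] [648.2  38.7] [220.2 155.8] 88.8
tray rim 156 z 0.0299 [[463.0, -84.0], [539.0, -85.0], [544.0, 165.0], [467.0, 166.0]] [503.   40.6] [250.   76.6] 89.0
scraps 193 z 0.0691 [[544.0, 50.0], [553.0, -56.0], [587.0, -53.0], [578.0, 53.0]] [565.6  -1.2] [ 33.8 106.3] 4.8
brush back 660 z 0.0519 [[562.0, 406.0], [595.0, 207.0], [629.0, 212.0], [597.0, 411.0]] [595.6 309. ] [ 34.8 201.7] 9.2
brush 717 z 0.0515 [[560.0, 405.0], [594.0, 206.0], [629.0, 212.0], [595.0, 411.0]] [594.8 308.8] [ 35.3 201.9] 9.7
ridge 223 z 0.0512 [[424.0, 334.0], [429.0, 260.0], [454.0, 262.0], [450.0, 336.0]] [439.3 298.1] [25.9 73.8] 3.5
block 553 z 0.027 [[413.0, 345.0], [415.0, 251.0], [466.0, 252.0], [464.0, 346.0]] [439.3 298.5] [51.2 94.7] 1.4
pack 561 z 0.1186 [[530.0, -369.0], [615.0, 
[... 854 characters left out ...]
058 [224, 185, 1, 1, 1] [0.567 0.111 0.059] [0.567 0.111 0.059]
0.066 [276, 179, 1, 2, 2] [ 0.582 -0.042  0.067] [ 0.585 -0.042  0.068]
0.066 [278, 179, 1, 1, 1] [ 0.585 -0.048  0.068] [ 0.585 -0.048  0.068]
0.066 [279, 180, 1, 1, 1] [ 0.582 -0.051  0.068] [ 0.582 -0.051  0.068]
0.066 [244, 181, 9, 8, 53] [0.557 0.028 0.066] [0.578 0.051 0.074]
0.066 [273, 181, 8, 7, 33] [ 0.561 -0.054  0.066] [ 0.579 -0.033  0.077]
0.066 [278, 181, 1, 1, 1] [ 0.579 -0.048  0.067] [ 0.579 -0.048  0.067]
0.066 [258, 182, 9, 10, 58] [ 0.549 -0.013  0.067] [0.575 0.01  0.077]
0.066 [277, 182, 1, 1, 1] [ 0.576 -0.045  0.067] [ 0.576 -0.045  0.067]
0.066 [250, 188, 1, 1, 1] [0.558 0.034 0.068] [0.558 0.034 0.068]
```

```bash
cat > plan.py <<'E'
import sys; from h import *
# usage: plan x y z psi ncalls ; prints per-call tool-axis deltas (straight line from measured pose)
def plan(x,y,z,psi,n,start=None):
    if start is None:
        o=sensors.get_obs(); p=np.array(o["ee_pos"])*1000; a=o["tcp_rot"][2]
        print("at",np.round(p,1),np.round(o["tcp_rot"],2),"F",np.round(o["wrist_force"],1),"open",round(o["opening"]*1000,1),"grip",round(o["grasp_force"],1),"t",round(o["time"],1))
    else: p,a=np.array(start[:3]),start[3]
    d=(np.array([x,y,z])-p)/n; da=((psi-a+180)%360-180)/n
    for i in range(n):
        t=np.radians(a+i*da); print("xyz",[round(d[0]*np.cos(t)+d[1]*np.sin(t),1),round(d[0]*np.sin(t)-d[1]*np.cos(t),1),round(-d[2],1)],"twist",round(-np.radians(da),3))
if __name__=="__main__":
    A=[float(s) for s in sys.argv[1:]]; plan(*A[:4],int(A[4]), A[5:9] if len(A)>5 else None)
E
python3 plan.py 602 270 180 99.3 3; python3 plan.py 602 270 50 99.3 1 602 270 180 99.3
```

```text
at [ 198.7 -512.6  247.6] [-179.93   -0.     21.19] F [-0.1  0.4 -0.1] open 85.3 grip 0.0 t 0.1
xyz [np.float64(219.6), np.float64(-194.7), np.float64(22.5)] twist -0.454
xyz [np.float64(282.8), np.float64(-78.5), np.float64(22.5)] twist -0.454
xyz [np.float64(288.5), np.float64(53.6), np.float64(22.5)] twist -0.454
xyz [np.float64(0.0), np.float64(0.0), np.float64(130.0)] twist -0.0
```

apply_moves --motion '[{"xyz":[44,-39,4.5],"twist":-0.091,"jaw":1},{"xyz":[88,-78,9],"twist":-0.182,"jaw":1},{"xyz":[132,-117,13.5],"twist":-0.272,"jaw":1},{"xyz":[176,-156,18],"twist":-0.363,"jaw":1},{"xyz":[219.6,-194.7,22.5],"twist":-0.454,"jaw":1}]'

```text
time: 0.72
ee_pos: [0.3335, -0.2502, 0.2255]
tcp_rot: [180.0, -0.0, 47.3]
wrist_force: [1.5, -1.8, 0.4]
opening: 0.0859
grasp_force: 0.0
```

apply_moves --motion '[{"xyz":[56.5,-15.7,4.5],"twist":-0.091,"jaw":1},{"xyz":[113,-31.4,9],"twist":-0.182,"jaw":1},{"xyz":[169.7,-47,13.5],"twist":-0.272,"jaw":1},{"xyz":[226,-62.8,18],"twist":-0.363,"jaw":1},{"xyz":[282.8,-78.5,22.5],"twist":-0.454,"jaw":1}]'

```text
time: 1.35
ee_pos: [0.4682, 0.0109, 0.203]
tcp_rot: [180.0, 0.0, 73.4]
wrist_force: [0.8, -1.8, -0.3]
opening: 0.0852
grasp_force: 0.0
```

apply_moves --motion '[{"xyz":[57.7,10.7,4.5],"twist":-0.091,"jaw":1},{"xyz":[115,21.4,9],"twist":-0.182,"jaw":1},{"xyz":[173,32,13.5],"twist":-0.272,"jaw":1},{"xyz":[231,43,18],"twist":-0.363,"jaw":1},{"xyz":[288.5,53.6,22.5],"twist":-0.454,"jaw":1}]'

```text
time: 1.98
ee_pos: [0.6029, 0.2715, 0.1801]
tcp_rot: [-180.0, 0.0, 99.4]
wrist_force: [1.8, -0.2, 0.6]
opening: 0.0856
grasp_force: 0.0
```

```bash
python3 plan.py 602 270 50 99.3 1; python3 - <<'E'
from h import *
im,d,w=cam("wrist"); save(im,"w1",1.0)
q=w.reshape(-1,3); m=(q[:,2]>.044)&(q[:,2]<.06); q=q[m]; q=q[(abs(q[:,0]-.6)<.1)&(abs(q[:,1]-.27)<.15)]
r=cv2.minAreaRect((q[:,:2]*1000).astype(np.float32)); print(m.sum(),np.round(cv2.boxPoints(r)).tolist())
E
```

```text
at [602.9 271.5 180.1] [-1.7998e+02  1.0000e-02  9.9410e+01] F [ 1.8 -0.2  0.6] open 85.6 grip 0.0 t 2.0
xyz [np.float64(-1.3), np.float64(-1.1), np.float64(130.1)] twist 0.002
20381 [[538.0, 121.0], [695.0, 104.0], [726.0, 399.0], [569.0, 415.0]]
```

```bash
cat > obj.py <<'E'
from h import *
def obj(cn,cx,cy,z0,z1,rad=.12,nm=None):
    im,d,w=cam(cn)
    if nm: save(im,nm)
    M=((w[...,2]>z0)&(w[...,2]<z1)&(np.hypot(w[...,0]-cx,w[...,1]-cy)<rad)).astype(np.uint8)
    M=cv2.morphologyEx(M,cv2.MORPH_OPEN,np.ones((3,3),np.uint8))
    n,l,st,c=cv2.connectedComponentsWithStats(M,connectivity=4)
    for i in range(1,n):
        if st[i][4]<25: continue
        q=w[l==i]; r=cv2.minAreaRect((q[:,:2]*1000).astype(np.float32))
        print(st[i].tolist(),"c",np.round(r[0],1),"sz",np.round(r[1],1),"ang",round(r[2],1),"box",np.round(cv2.boxPoints(r)).astype(int).tolist(),"z",np.round(np.median(q[:,2]),4))
    return im,w
E
python3 - <<'E'
from obj import *
obj("wrist",.602,.27,.042,.062,.11,"w2")
E
```

```text
[254, 70, 45, 212, 7756] c [595.9 297.1] sz [ 34.  164.5] ang 9.4 box [[566, 375], [593, 213], [626, 219], [599, 381]] z 0.0514
```

View pics/w1.png

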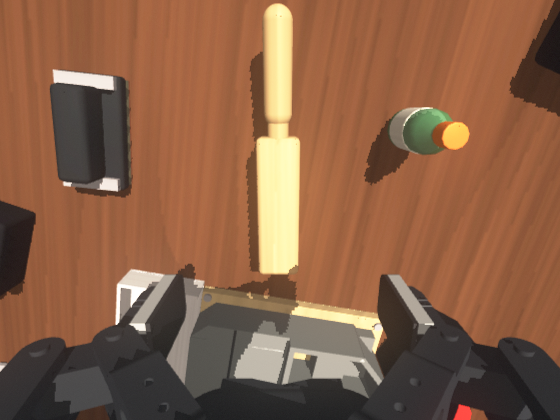

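The wrist view shows the brush at (278,205) between the fingers' lanes with the handle upwards. The block is at (90,130) and the bottle at (430,130). I descend and grip.

apply_moves --motion '[{"xyz":[1.3,-1.8,45],"twist":0,"jaw":1},{"xyz":[1.3,-1.8,90],"twist":0,"jaw":1},{"xyz":[1.3,-1.8,120],"twist":0,"jaw":1},{"xyz":[1.3,-1.8,131],"twist":0,"jaw":1},{"xyz":[1.3,-1.8,131],"twist":0,"jaw":0}]' --grip_force 60

```text
time: 2.7
ee_pos: [0.6002, 0.2703, 0.0499]
tcp_rot: [-180.0, 0.0, 99.2]
wrist_force: [0.6, -0.7, 0.5]
opening: 0.0698
grasp_force: 0.0
```

apply_moves --motion '[{"xyz":[0,0,0],"jaw":-1},{"xyz":[0,0,0],"jaw":-1},{"xyz":[0,0,0],"jaw":-1},{"xyz":[0,0,0],"jaw":-1},{"xyz":[0,0,0],"jaw":-1}]' --grip_force 60

```text
validation failed for argument at $.mo...
```

apply_moves --motion '[{"xyz":[0,0,0],"twist":0,"jaw":-1},{"xyz":[0,0,0],"twist":0,"jaw":-1},{"xyz":[0,0,0],"twist":0,"jaw":-1},{"xyz":[0,0,0],"twist":0,"jaw":-1},{"xyz":[0,0,0],"twist":0,"jaw":-1}]' --grip_force 60

```text
time: 3.32
ee_pos: [0.601, 0.2709, 0.0516]
tcp_rot: [179.9, -0.0, 99.2]
wrist_force: [-1.5, -0.4, 6.3]
opening: 0.0325
grasp_force: 60.7
```

```bash
python3 plan.py 609.2 -28 180 88.9 2 601 270.9 180 99.2;  python3 - <<'E'
from h import *
w=np.load("top0.npy")
a=w[120:215,205:300].reshape(-1,3)*1000
for y in range(-65,140,20):
    q=a[abs(a[:,1]-y)<6]; q=q[np.argsort(q[:,0])]
    s=q[(q[:,0]>610)&(q[:,0]<660)]
    f=q[(q[:,0]>525)&(q[:,0]<560)]
    wall=s[s[:,2]>57][:,0]; print(y,"deck last",round(s[(s[:,2]<54)&(s[:,0]<632)][:,0].max(),1),"wall",np.round(wall[:3],1),"front",np.round(f[(f[:,2]>46)&(f[:,2]<54)][:,0].min(),1))
E
```

```text
xyz [np.float64(-148.2), np.float64(-19.8), np.float64(-0.0)] twist 0.09
xyz [np.float64(-149.4), np.float64(-6.5), np.float64(-0.0)] twist 0.09
-65 deck last 629.6 wall [628.2 630.  630.1] front 540.1
-45 deck last 630.1 wall [630.1 630.2 630.4] front 539.8
-25 deck last 629.7 wall [630.1 630.3 630.4] front 539.5
-5 deck last 629.7 wall [629.5 629.6 630.3] front 539.7
15 deck last 629.4 wall [629.6 629.6 630.5] front 539.9
35 deck last 630.1 wall [629.9 630.6 630.7] front 542.1
55 deck last 631.8 wall [632.2 632.7 632.9] front 541.8
75 deck last 631.6 wall [631.3 631.6 632.4] front 541.8
95 deck last 631.9 wall [631.5 631.5 631.7] front 541.7
115 deck last 631.6 wall [631.7 631.9 632.2] front 541.4
135 deck last 631.8 wall [631.9 631.9 632.2] front 544.2
```

apply_moves --motion '[{"xyz":[0,0,-20],"twist":0,"jaw":-1},{"xyz":[0,0,-50],"twist":0,"jaw":-1},{"xyz":[0,0,-85],"twist":0,"jaw":-1},{"xyz":[0,0,-115],"twist":0,"jaw":-1},{"xyz":[0,0,-130],"twist":0,"jaw":-1}]'

```text
time: 3.95
ee_pos: [0.6009, 0.2709, 0.1829]
tcp_rot: [179.8, -0.0, 99.2]
wrist_force: [1.0, 0.0, -1.4]
opening: 0.0327
grasp_force: 59.9
```

apply_moves --motion '[{"xyz":[-30,-4,0],"twist":0.018,"jaw":-1},{"xyz":[-59,-8,0],"twist":0.036,"jaw":-1},{"xyz":[-89,-12,0],"twist":0.054,"jaw":-1},{"xyz":[-119,-16,0],"twist":0.072,"jaw":-1},{"xyz":[-148,-19.8,0],"twist":0.09,"jaw":-1}]'

```text
time: 4.58
ee_pos: [0.6043, 0.1203, 0.1797]
tcp_rot: [-180.0, 0.0, 94.0]
wrist_force: [-0.0, 0.4, -1.7]
opening: 0.0324
grasp_force: 60.1
```

apply_moves --motion '[{"xyz":[-30,-1.3,0],"twist":0.018,"jaw":-1},{"xyz":[-60,-2.6,5],"twist":0.036,"jaw":-1},{"xyz":[-90,-4,15],"twist":0.054,"jaw":-1},{"xyz":[-125,-5.4,30],"twist":0.072,"jaw":-1},{"xyz":[-149.4,-6.5,45],"twist":0.087,"jaw":-1}]'

```text
time: 5.2
ee_pos: [0.6085, -0.0295, 0.1343]
tcp_rot: [-180.0, 0.0, 89.0]
wrist_force: [0.7, 0.4, -1.5]
opening: 0.0326
grasp_force: 60.1
```

```bash
python3 plan.py 609 -28 105 89.1 1; python3 - <<'E'
from h import *
im,d,w=cam("top"); im2,_,_=cam("scene")
a=cv2.resize(im[120:230,190:310],None,fx=4,fy=4)[:, :, ::-1]; b=cv2.resize(im2[200:320,230:380],None,fx=3.66,fy=3.66)[:,:,::-1]
cv2.imwrite("pics/b1.png",np.hstack([a[:439,:400],b[:439,:400]]))
E
```

```text
at [608.5 -29.5 134.3] [-1.7997e+02  1.0000e-02  8.9010e+01] F [ 0.7  0.4 -1.5] open 32.6 grip 60.1 t 5.2
xyz [np.float64(1.5), np.float64(0.5), np.float64(29.3)] twist -0.002
```

View pics/b1.png

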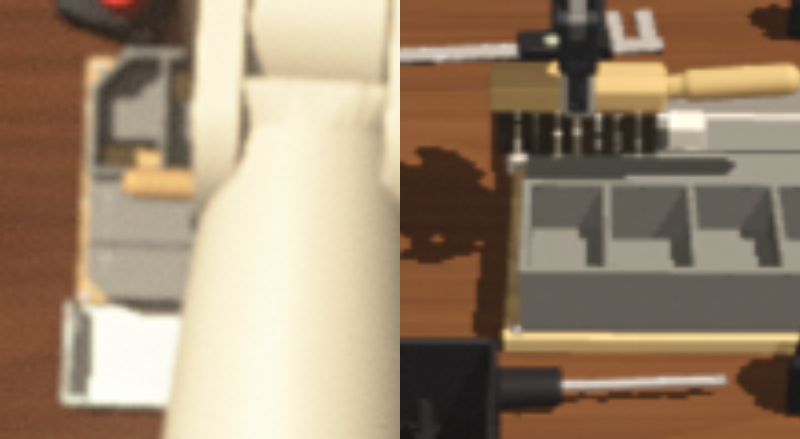

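The left half of the picture has the brush handle at (160,183) over the deck's far side. The right half shows the brush level in the grip at (580,110), with one scrap visible at (685,128). I lower and sweep.

apply_moves --motion '[{"xyz":[1.5,0.5,12],"twist":0,"jaw":-1},{"xyz":[1.5,0.5,22],"twist":0,"jaw":-1},{"xyz":[1.5,0.5,28],"twist":0,"jaw":-1},{"xyz":[1.5,0.5,31],"twist":0,"jaw":-1},{"xyz":[1.5,0.5,31],"twist":0,"jaw":-1}]'

```text
time: 5.92
ee_pos: [0.6092, -0.0264, 0.1038]
tcp_rot: [-180.0, 0.0, 89.1]
wrist_force: [-0.2, 0.1, -1.9]
opening: 0.0328
grasp_force: 60.0
```

apply_moves --motion '[{"xyz":[0,-5,0],"twist":0,"jaw":-1},{"xyz":[0,-10,0],"twist":0,"jaw":-1},{"xyz":[0,-15,0],"twist":0,"jaw":-1},{"xyz":[0,-20,0],"twist":0,"jaw":-1},{"xyz":[0,-25,0],"twist":0,"jaw":-1}]'

```text
time: 6.55
ee_pos: [0.5838, -0.0262, 0.1039]
tcp_rot: [180.0, -0.0, 89.1]
wrist_force: [0.1, -0.3, -1.9]
opening: 0.0332
grasp_force: 60.0
```

apply_moves --motion '[{"xyz":[0,-5,0],"twist":0,"jaw":-1},{"xyz":[0,-10,0],"twist":0,"jaw":-1},{"xyz":[0,-15,0],"twist":0,"jaw":-1},{"xyz":[0,-19,0],"twist":0,"jaw":-1},{"xyz":[0,-23,0],"twist":0,"jaw":-1}]'

```text
time: 7.18
ee_pos: [0.5609, -0.0258, 0.1038]
tcp_rot: [-180.0, -0.0, 89.1]
wrist_force: [-0.2, -0.5, -1.6]
opening: 0.0325
grasp_force: 60.0
```

apply_moves --motion '[{"xyz":[0,-4,0],"twist":0,"jaw":-1},{"xyz":[0,-8,0],"twist":0,"jaw":-1},{"xyz":[0,-12,0],"twist":0,"jaw":-1},{"xyz":[0,-12,0],"twist":0,"jaw":-1},{"xyz":[0,-12,0],"twist":0,"jaw":-1}]'

```text
time: 7.8
ee_pos: [0.5493, -0.0257, 0.1038]
tcp_rot: [180.0, 0.0, 89.1]
wrist_force: [0.2, 0.1, -1.7]
opening: 0.0325
grasp_force: 60.0
```

```bash
python3 - <<'E'
from h import *
im,d,w=cam("top"); im2,_,_=cam("scene")
a=cv2.resize(im[120:230,190:310],None,fx=4,fy=4)[:, :, ::-1]; b=cv2.resize(im2[200:320,250:370],None,fx=3.66,fy=3.66)[:,:,::-1]
cv2.imwrite("pics/b2.png",np.hstack([a[:439,:400],b[:439,:400]]))
E
```

```text
(no output)
```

View pics/b2.png

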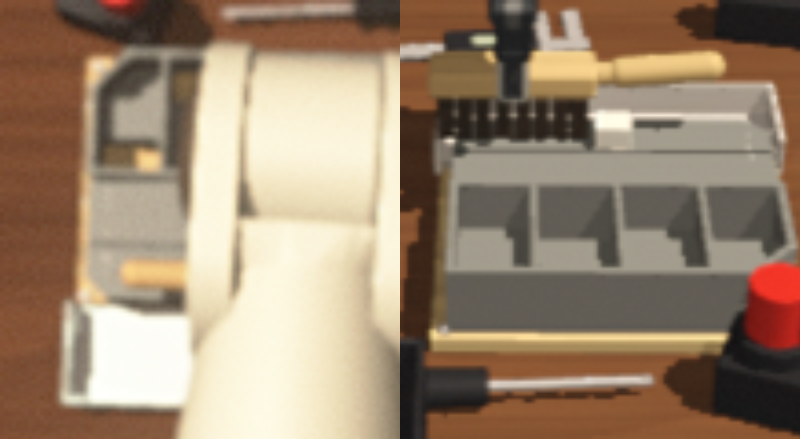

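The picture shows the first two scraps gone from the deck. The third is at (610,128) in the right half, just beyond the brush's handle end. I lift, shift left and sweep again.

apply_moves --motion '[{"xyz":[0,0,-25],"twist":0,"jaw":-1},{"xyz":[0,2,-55],"twist":0,"jaw":-1},{"xyz":[30,32,-55],"twist":0,"jaw":-1},{"xyz":[60,55,-55],"twist":0,"jaw":-1},{"xyz":[67,60.2,-52],"twist":0,"jaw":-1}]'

```text
time: 8.52
ee_pos: [0.6115, 0.0419, 0.1554]
tcp_rot: [180.0, -0.0, 89.2]
wrist_force: [-0.1, 0.6, -2.4]
opening: 0.0329
grasp_force: 60.2
```

apply_moves --motion '[{"xyz":[0,0,10],"twist":0,"jaw":-1},{"xyz":[0,0,30],"twist":0,"jaw":-1},{"xyz":[0,0,46],"twist":0,"jaw":-1},{"xyz":[0,0,52],"twist":0,"jaw":-1},{"xyz":[0,0,52],"twist":0,"jaw":-1}]'

```text
time: 9.15
ee_pos: [0.6101, 0.04, 0.1036]
tcp_rot: [-180.0, 0.0, 89.1]
wrist_force: [0.8, 0.3, -2.4]
opening: 0.0327
grasp_force: 60.2
```

apply_moves --motion '[{"xyz":[0,-5,0],"twist":0,"jaw":-1},{"xyz":[0,-10,0],"twist":0,"jaw":-1},{"xyz":[0,-15,0],"twist":0,"jaw":-1},{"xyz":[0,-20,0],"twist":0,"jaw":-1},{"xyz":[0,-25,0],"twist":0,"jaw":-1}]'

```text
time: 9.78
ee_pos: [0.5851, 0.0408, 0.1039]
tcp_rot: [180.0, -0.0, 89.1]
wrist_force: [0.2, -1.1, -1.1]
opening: 0.0326
grasp_force: 60.2
```

apply_moves --motion '[{"xyz":[0,-5,0],"twist":0,"jaw":-1},{"xyz":[0,-10,0],"twist":0,"jaw":-1},{"xyz":[0,-15,0],"twist":0,"jaw":-1},{"xyz":[0,-19,0],"twist":0,"jaw":-1},{"xyz":[0,-23,0],"twist":0,"jaw":-1}]'

```text
time: 10.4
ee_pos: [0.5622, 0.0411, 0.1038]
tcp_rot: [180.0, -0.0, 89.1]
wrist_force: [0.3, -0.4, -2.6]
opening: 0.0324
grasp_force: 60.2
```

apply_moves --motion '[{"xyz":[0,-4,0],"twist":0,"jaw":-1},{"xyz":[0,-8,0],"twist":0,"jaw":-1},{"xyz":[0,-13,0],"twist":0,"jaw":-1},{"xyz":[0,-13,0],"twist":0,"jaw":-1},{"xyz":[0,-13,0],"twist":0,"jaw":-1}]'

```text
time: 11.02
ee_pos: [0.5495, 0.0414, 0.1038]
tcp_rot: [180.0, -0.0, 89.1]
wrist_force: [-0.4, 0.4, -1.8]
opening: 0.0328
grasp_force: 60.2
```

apply_moves --motion '[{"xyz":[0,0,-30],"twist":0,"jaw":-1},{"xyz":[0,0,-70],"twist":0,"jaw":-1},{"xyz":[35,20,-100],"twist":0,"jaw":-1},{"xyz":[90,40,-100],"twist":0,"jaw":-1},{"xyz":[145,50,-100],"twist":0,"jaw":-1}]'

```text
time: 11.65
ee_pos: [0.6029, 0.1869, 0.204]
tcp_rot: [179.9, -0.0, 89.0]
wrist_force: [0.2, -1.6, -1.7]
opening: 0.0329
grasp_force: 60.4
```

```bash
python3 plan.py 602 272 200 99 1; python3 - <<'E'
from h import *
im,d,w=cam("top"); im2,_,w2=cam("scene")
a=cv2.resize(im[120:230,190:310],None,fx=4,fy=4)[:, :, ::-1]; b=cv2.resize(im2[200:320,250:370],None,fx=3.66,fy=3.66)[:,:,::-1]
cv2.imwrite("pics/b3.png",np.hstack([a[:439,:400],b[:439,:400]]))
E
```

```text
at [602.9 186.9 204. ] [ 1.7994e+02 -2.0000e-02  8.9020e+01] F [ 0.2 -1.6 -1.7] open 32.9 grip 60.4 t 11.7
xyz [np.float64(85.0), np.float64(-2.3), np.float64(4.0)] twist -0.174
```

View pics/b3.png

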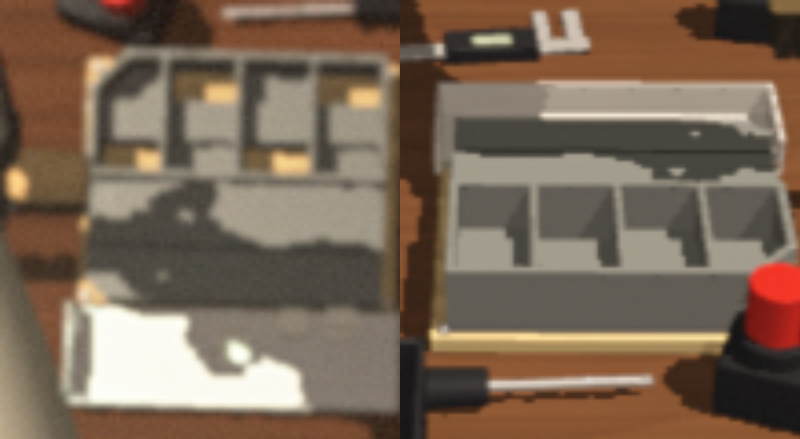

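The deck is clear of pieces, with only arm shadows on it. I put the brush back where it stood.

apply_moves --motion '[{"xyz":[28,-1,4],"twist":-0.06,"jaw":-1},{"xyz":[57,-1.5,30],"twist":-0.12,"jaw":-1},{"xyz":[85,-2.3,65],"twist":-0.174,"jaw":-1},{"xyz":[85,-2.3,110],"twist":-0.174,"jaw":-1},{"xyz":[85,-2.3,142],"twist":-0.174,"jaw":-1}]'

```text
time: 12.38
ee_pos: [0.6001, 0.2704, 0.0593]
tcp_rot: [-179.9, 0.0, 99.1]
wrist_force: [0.6, -0.3, -2.3]
opening: 0.0326
grasp_force: 60.4
```

apply_moves --motion '[{"xyz":[0,0,6],"twist":0,"jaw":-1},{"xyz":[0,0,9.5],"twist":0,"jaw":-1},{"xyz":[0,0,9.5],"twist":0,"jaw":0},{"xyz":[0,0,9.5],"twist":0,"jaw":1},{"xyz":[0,0,9.5],"twist":0,"jaw":1}]'

```text
time: 13.0
ee_pos: [0.6013, 0.2707, 0.0533]
tcp_rot: [179.9, -0.0, 99.1]
wrist_force: [0.1, -0.1, -0.7]
opening: 0.0772
grasp_force: 0.0
```

apply_moves --motion '[{"xyz":[0,0,0],"twist":0,"jaw":1},{"xyz":[0,0,-30],"twist":0,"jaw":1},{"xyz":[0,0,-80],"twist":0,"jaw":1},{"xyz":[0,0,-130],"twist":0,"jaw":1},{"xyz":[-10,-60,-150],"twist":0,"jaw":1}]'

```text
time: 13.62
ee_pos: [0.5477, 0.253, 0.2035]
tcp_rot: [179.8, -0.1, 99.0]
wrist_force: [-0.2, 0.5, 0.9]
opening: 0.0853
grasp_force: 0.0
```

```bash
python3 plan.py 439 298 200 92.5 1; python3 - <<'E'
from obj import *
print("top block"); im,w=obj("top",.44,.30,.044,.058,.09,"t4")
print("brush"); obj("top",.6,.29,.044,.058,.12)
print("tray")
M=((w[...,2]>.012)&(w[...,2]<.045)&(w[...,0]>.472)&(w[...,0]<.536)&(w[...,1]>-.08)&(w[...,1]<.155)).astype(np.uint8)
n,l,st,c=cv2.connectedComponentsWithStats(M)
for i in range(1,n):
    if st[i][4]>4: q=w[l==i]; print(st[i].tolist(),np.round(q.min(0),3),np.round(q.max(0),3))
E
```

```text
at [547.7 253.  203.5] [ 1.7979e+02 -6.0000e-02  9.9030e+01] F [-0.2  0.5  0.9] open 85.3 grip 0.0 t 13.6
xyz [np.float64(61.5), np.float64(-100.3), np.float64(3.5)] twist 0.114
top block
brush
[166, 165, 26, 15, 288] c [606.7 246.4] sz [34.  74.2] ang 9.3 box [[584, 280], [596, 207], [629, 213], [618, 286]] z 0.0519
tray
[260, 197, 7, 7, 43] [ 0.518 -0.013  0.023] [0.536 0.006 0.033]
[272, 198, 7, 6, 41] [ 0.52  -0.048  0.014] [ 0.534 -0.03   0.035]
[245, 202, 8, 8, 57] [0.5   0.029 0.013] [0.522 0.051 0.026]
```

apply_moves --motion '[{"xyz":[0,-35,0],"twist":0.02,"jaw":1},{"xyz":[0,-70,0],"twist":0.05,"jaw":1},{"xyz":[0,-100,0],"twist":0.08,"jaw":1},{"xyz":[0,-108,0],"twist":0.114,"jaw":1},{"xyz":[0,-108,0],"twist":0.114,"jaw":1}]'

```text
time: 14.35
ee_pos: [0.4377, 0.2348, 0.2022]
tcp_rot: [180.0, -0.0, 92.6]
wrist_force: [-0.2, -0.4, -0.1]
opening: 0.0854
grasp_force: 0.0
```

```bash
python3 plan.py 439 298 200 92.5 1; python3 - <<'E'
from obj import *
im,w=obj("wrist",.44,.30,.045,.058,.12,"w5")
obj("wrist",.44,.30,.010,.058,.12)
E
```

```text
at [437.7 234.8 202.2] [ 1.7995e+02 -2.0000e-02  9.2560e+01] F [-0.2 -0.4 -0.1] open 85.4 grip 0.0 t 14.3
xyz [np.float64(63.1), np.float64(4.1), np.float64(2.2)] twist 0.001
[267, 72, 33, 95, 2974] c [436.2 303.8] sz [25.4 73.7] ang 3.5 box [[421, 340], [426, 266], [451, 268], [447, 341]] z 0.0514
[253, 63, 60, 110, 6360] c [436.4 303.7] sz [52.2 92.5] ang 3.7 box [[407, 348], [413, 256], [465, 259], [459, 351]] z 0.0275
[142, 75, 28, 40, 865] c [327.5 319.4] sz [32.5 12.9] ang 86.7 box [[320, 304], [333, 303], [335, 335], [322, 336]] z 0.0379
[183, 201, 33, 31, 659] c [363.3 216.6] sz [13.5 31.6] ang 50.0 box [[347, 222], [371, 201], [380, 212], [356, 232]] z 0.0372
```

View pics/w5.png

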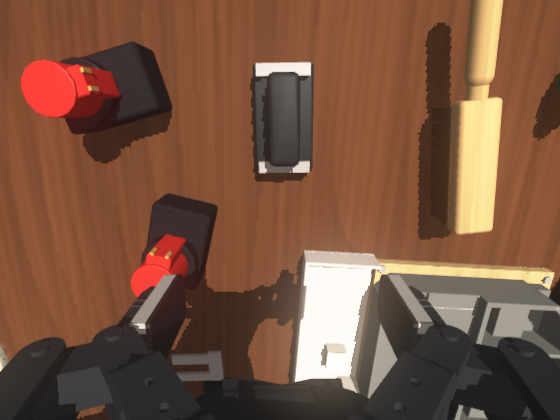

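The wrist view shows the block at (284,118), clear of the battery at (180,240), and a scrap in the tray at (335,352). I grip the block's ridge.

apply_moves --motion '[{"xyz":[22,1,0],"twist":-0.006,"jaw":1},{"xyz":[44,2,20],"twist":-0.012,"jaw":1},{"xyz":[66,2.8,50],"twist":-0.018,"jaw":1},{"xyz":[66,2.8,95],"twist":-0.018,"jaw":1},{"xyz":[66,2.8,130],"twist":-0.018,"jaw":1}]'

```text
time: 15.08
ee_pos: [0.4378, 0.3009, 0.0695]
tcp_rot: [-179.9, 0.0, 93.6]
wrist_force: [0.7, 1.0, 1.2]
opening: 0.0855
grasp_force: 0.0
```

apply_moves --motion '[{"xyz":[0,0,20],"twist":0,"jaw":1},{"xyz":[0,0,29],"twist":0,"jaw":1},{"xyz":[0,0,29],"twist":0,"jaw":1},{"xyz":[0,0,29],"twist":0,"jaw":-1},{"xyz":[0,0,29],"twist":0,"jaw":-1}]' --grip_force 70

```text
time: 15.7
ee_pos: [0.4383, 0.3011, 0.0438]
tcp_rot: [179.9, -0.0, 93.5]
wrist_force: [-0.6, 0.7, -0.6]
opening: 0.0513
grasp_force: 0.0
```

apply_moves --motion '[{"xyz":[0,0,0],"twist":0,"jaw":-1},{"xyz":[0,0,0],"twist":0,"jaw":-1},{"xyz":[0,0,0],"twist":0,"jaw":-1},{"xyz":[0,0,0],"twist":0,"jaw":-1},{"xyz":[0,0,0],"twist":0,"jaw":-1}]'

```text
time: 16.32
ee_pos: [0.4379, 0.3009, 0.0429]
tcp_rot: [180.0, -0.0, 93.6]
wrist_force: [1.2, 0.5, 1.4]
opening: 0.0247
grasp_force: 71.9
```

apply_moves --motion '[{"xyz":[0,0,-15],"twist":0,"jaw":-1},{"xyz":[0,0,-45],"twist":0,"jaw":-1},{"xyz":[0,0,-85],"twist":0,"jaw":-1},{"xyz":[0,0,-120],"twist":0,"jaw":-1},{"xyz":[0,0,-137],"twist":0,"jaw":-1}]'

```text
time: 16.95
ee_pos: [0.4381, 0.301, 0.1823]
tcp_rot: [179.9, -0.1, 93.6]
wrist_force: [0.5, -0.4, -0.8]
opening: 0.0247
grasp_force: 71.6
```

```bash
python3 plan.py 582 107 130 89 1; python3 - <<'E'
from h import *
im,d,w=cam("wrist"); save(im,"w6")
E
```

```text
at [438.1 301.  182.3] [ 1.7988e+02 -7.0000e-02  9.3550e+01] F [ 0.5 -0.4 -0.8] open 24.7 grip 71.6 t 16.9
xyz [np.float64(-202.5), np.float64(131.6), np.float64(52.3)] twist 0.079
```

View pics/w6.png

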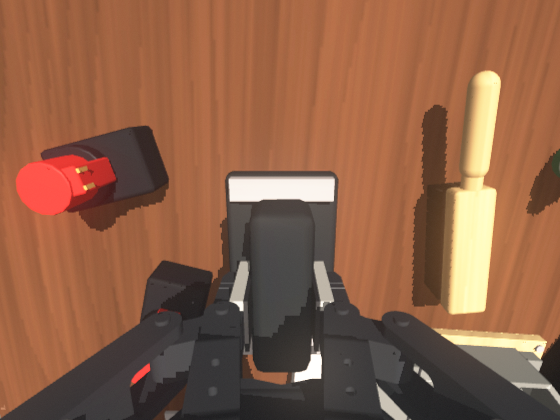

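The block is held squarely, with its ridge at (282,285) in line with the tool. I carry it over to the clipped end.

apply_moves --motion '[{"xyz":[-40,26,0],"twist":0.016,"jaw":-1},{"xyz":[-81,52,0],"twist":0.032,"jaw":-1},{"xyz":[-121,79,0],"twist":0.048,"jaw":-1},{"xyz":[-162,105,10],"twist":0.064,"jaw":-1},{"xyz":[-202.5,131.6,30],"twist":0.079,"jaw":-1}]'

```text
time: 17.62
ee_pos: [0.5824, 0.1054, 0.149]
tcp_rot: [-180.0, -0.0, 89.0]
wrist_force: [0.1, 0.6, -2.1]
opening: 0.0253
grasp_force: 71.7
```

apply_moves --motion '[{"xyz":[0,0,25],"twist":0,"jaw":-1},{"xyz":[0,0,45],"twist":0,"jaw":-1},{"xyz":[0,0,50],"twist":0,"jaw":-1},{"xyz":[0,0,50],"twist":0,"jaw":-1},{"xyz":[0,0,50],"twist":0,"jaw":-1}]'

```text
time: 18.25
ee_pos: [0.582, 0.1071, 0.1007]
tcp_rot: [179.9, -0.0, 89.0]
wrist_force: [-0.1, -0.5, -1.4]
opening: 0.0249
grasp_force: 71.7
```

```bash
python3 plan.py 582 107 91 89 1; python3 - <<'E'
from obj import *
im,w=obj("top",.582,.107,.080,.115,.1)
save(im[110:240,150:320],"t6",4)
o=[sensors.get_obs()["wrist_force"] for _ in range(1)]; print(o)
E
```

```text
at [582.  107.1 100.7] [ 1.7993e+02 -1.0000e-02  8.9040e+01] F [-0.1 -0.5 -1.4] open 24.9 grip 71.7 t 18.2
xyz [np.float64(-0.1), np.float64(0.0), np.float64(9.7)] twist 0.001
[233, 171, 8, 16, 88] c [582.8  71.2] sz [44.6 19.4] ang 1.0 box [[560, 81], [561, 61], [605, 62], [605, 81]] z 0.0873
[array([ 0.06623947, -0.13256903, -1.57313481])]
```

View pics/t6.png

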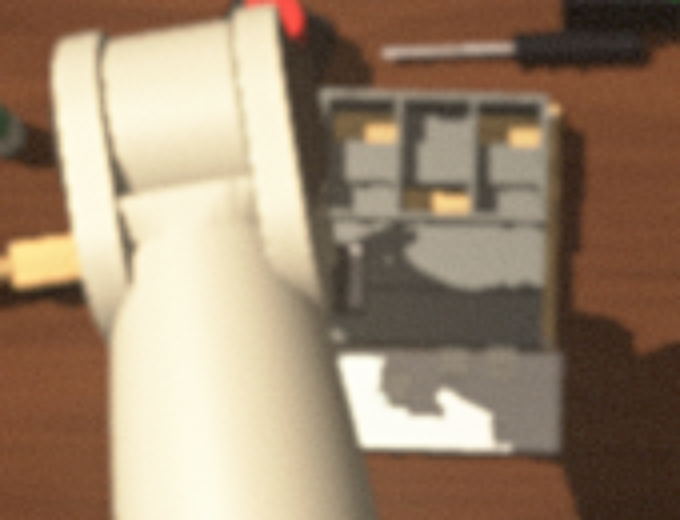

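The block's end is visible at (352,275), centred in x on the deck. I lower it gently while watching the force.

apply_moves --motion '[{"xyz":[0,0,3],"twist":0,"jaw":-1},{"xyz":[0,0,6],"twist":0,"jaw":-1},{"xyz":[0,0,8],"twist":0,"jaw":-1},{"xyz":[0,0,8.5],"twist":0,"jaw":-1},{"xyz":[0,0,8.5],"twist":0,"jaw":-1}]'

```text
time: 18.92
ee_pos: [0.5818, 0.1069, 0.0917]
tcp_rot: [180.0, -0.0, 89.0]
wrist_force: [-0.5, 0.7, 2.4]
opening: 0.0247
grasp_force: 72.2
```

apply_moves --motion '[{"xyz":[0,0,1],"twist":0,"jaw":-1},{"xyz":[0,0,1.3],"twist":0,"jaw":-1},{"xyz":[0,0,1.3],"twist":0,"jaw":-1},{"xyz":[0,0,1.3],"twist":0,"jaw":-1},{"xyz":[0,0,1.3],"twist":0,"jaw":-1}]'

```text
time: 19.55
ee_pos: [0.5818, 0.1069, 0.0903]
tcp_rot: [180.0, -0.0, 89.0]
wrist_force: [-0.7, 0.6, 5.6]
opening: 0.0245
grasp_force: 72.5
```

apply_moves --motion '[{"xyz":[-3,0,-0.5],"twist":0,"jaw":-1},{"xyz":[-8,0,-0.7],"twist":0,"jaw":-1},{"xyz":[-14,0,-0.7],"twist":0,"jaw":-1},{"xyz":[-20,0,-0.7],"twist":0,"jaw":-1},{"xyz":[-26,0,-0.7],"twist":0,"jaw":-1}]'

```text
time: 20.18
ee_pos: [0.5812, 0.0803, 0.0907]
tcp_rot: [180.0, -0.0, 89.0]
wrist_force: [0.9, 2.1, 4.3]
opening: 0.0251
grasp_force: 72.5
```

apply_moves --motion '[{"xyz":[-5,0,0],"twist":0,"jaw":-1},{"xyz":[-11,0,0],"twist":0,"jaw":-1},{"xyz":[-17,0,0],"twist":0,"jaw":-1},{"xyz":[-22,0,0],"twist":0,"jaw":-1},{"xyz":[-28,0,0],"twist":0,"jaw":-1}]'

```text
time: 20.8
ee_pos: [0.5807, 0.0525, 0.0907]
tcp_rot: [-180.0, -0.0, 89.0]
wrist_force: [-0.2, 3.6, 4.2]
opening: 0.0247
grasp_force: 72.5
```

apply_moves --motion '[{"xyz":[-5,0,0],"twist":0,"jaw":-1},{"xyz":[-11,0,0],"twist":0,"jaw":-1},{"xyz":[-17,0,0],"twist":0,"jaw":-1},{"xyz":[-22,0,0],"twist":0,"jaw":-1},{"xyz":[-28,0,0],"twist":0,"jaw":-1}]'

```text
time: 21.42
ee_pos: [0.5802, 0.0245, 0.0907]
tcp_rot: [-180.0, -0.0, 89.0]
wrist_force: [0.2, 4.5, 4.5]
opening: 0.0249
grasp_force: 72.5
```

apply_moves --motion '[{"xyz":[-5,0,0],"twist":0,"jaw":-1},{"xyz":[-11,0,0],"twist":0,"jaw":-1},{"xyz":[-17,0,0],"twist":0,"jaw":-1},{"xyz":[-22,0,0],"twist":0,"jaw":-1},{"xyz":[-28,0,0],"twist":0,"jaw":-1}]'

```text
time: 22.05
ee_pos: [0.5798, -0.0035, 0.0907]
tcp_rot: [180.0, -0.0, 89.0]
wrist_force: [0.0, 3.7, 4.7]
opening: 0.0248
grasp_force: 72.5
```

apply_moves --motion '[{"xyz":[-6,0,0],"twist":0,"jaw":-1},{"xyz":[-12,0,0],"twist":0,"jaw":-1},{"xyz":[-18,0,0],"twist":0,"jaw":-1},{"xyz":[-24,0,0],"twist":0,"jaw":-1},{"xyz":[-28,0,0],"twist":0,"jaw":-1}]'

```text
time: 22.68
ee_pos: [0.5793, -0.0316, 0.0907]
tcp_rot: [-180.0, 0.0, 89.0]
wrist_force: [-0.3, 3.7, 4.4]
opening: 0.0249
grasp_force: 72.5
```

apply_moves --motion '[{"xyz":[0,0,0],"twist":0,"jaw":-1},{"xyz":[0,0,0],"twist":0,"jaw":-1},{"xyz":[0,0,0],"twist":0,"jaw":-1}]'

```text
time: 23.05
ee_pos: [0.5793, -0.0317, 0.0907]
tcp_rot: [-180.0, 0.1, 89.0]
wrist_force: [-0.9, -3.7, 4.7]
opening: 0.0249
grasp_force: 72.5
```

```bash
python3 plan.py 582 107 91 89 1; python3 - <<'E'
from obj import *
im,w=obj("top",.58,-.03,.055,.115,.11)
o,w=obj("scene",.58,-.03,.064,.115,.11)
E
```

```text
at [579.3 -31.7  90.7] [-1.8e+02  8.0e-02  8.9e+01] F [-0.9 -3.7  4.7] open 24.9 grip 72.5 t 23.1
xyz [np.float64(138.8), np.float64(0.3), np.float64(-0.3)] twist 0.0
[261, 223, 38, 21, 637] c [582.  -28.8] sz [92.9 55.5] ang 87.5 box [[552, -74], [608, -76], [612, 16], [556, 19]] z 0.0776
```

apply_moves --motion '[{"xyz":[3,0,0],"twist":0,"jaw":-1},{"xyz":[8,0,0],"twist":0,"jaw":-1},{"xyz":[14,0,0],"twist":0,"jaw":-1},{"xyz":[20,0,0],"twist":0,"jaw":-1},{"xyz":[26,0,0],"twist":0,"jaw":-1}]'

```text
time: 23.78
ee_pos: [0.5798, -0.0046, 0.0907]
tcp_rot: [-180.0, 0.0, 89.0]
wrist_force: [-0.0, -3.7, 4.2]
opening: 0.0248
grasp_force: 72.5
```

apply_moves --motion '[{"xyz":[5,0,0],"twist":0,"jaw":-1},{"xyz":[11,0,0],"twist":0,"jaw":-1},{"xyz":[17,0,0],"twist":0,"jaw":-1},{"xyz":[22,0,0],"twist":0,"jaw":-1},{"xyz":[28,0,0],"twist":0,"jaw":-1}]'

```text
time: 24.4
ee_pos: [0.5802, 0.0232, 0.0907]
tcp_rot: [-180.0, 0.0, 89.0]
wrist_force: [-0.5, -4.3, 5.3]
opening: 0.025
grasp_force: 72.5
```

apply_moves --motion '[{"xyz":[5,0,0],"twist":0,"jaw":-1},{"xyz":[11,0,0],"twist":0,"jaw":-1},{"xyz":[17,0,0],"twist":0,"jaw":-1},{"xyz":[22,0,0],"twist":0,"jaw":-1},{"xyz":[28,0,0],"twist":0,"jaw":-1}]'

```text
time: 25.02
ee_pos: [0.5807, 0.0512, 0.0907]
tcp_rot: [-180.0, 0.0, 89.0]
wrist_force: [-0.9, -3.3, 4.5]
opening: 0.0249
grasp_force: 72.5
```

apply_moves --motion '[{"xyz":[5,0,0],"twist":0,"jaw":-1},{"xyz":[11,0,0],"twist":0,"jaw":-1},{"xyz":[17,0,0],"twist":0,"jaw":-1},{"xyz":[22,0,0],"twist":0,"jaw":-1},{"xyz":[28,0,0],"twist":0,"jaw":-1}]'

```text
time: 25.65
ee_pos: [0.5812, 0.0791, 0.0907]
tcp_rot: [-180.0, 0.0, 89.0]
wrist_force: [0.3, -3.2, 4.4]
opening: 0.0246
grasp_force: 72.5
```

apply_moves --motion '[{"xyz":[6,0,0],"twist":0,"jaw":-1},{"xyz":[12,0,0],"twist":0,"jaw":-1},{"xyz":[18,0,0],"twist":0,"jaw":-1},{"xyz":[24,0,0],"twist":0,"jaw":-1},{"xyz":[29,0,0],"twist":0,"jaw":-1}]'

```text
time: 26.28
ee_pos: [0.5817, 0.1083, 0.0907]
tcp_rot: [-180.0, -0.0, 89.0]
wrist_force: [-0.0, -3.7, 3.9]
opening: 0.0248
grasp_force: 72.5
```

apply_moves --motion '[{"xyz":[0,0,0],"twist":0,"jaw":-1},{"xyz":[0,0,0],"twist":0,"jaw":-1},{"xyz":[0,0,0],"twist":0,"jaw":-1}]'

```text
time: 26.65
ee_pos: [0.5817, 0.1084, 0.0908]
tcp_rot: [180.0, -0.1, 89.0]
wrist_force: [-0.9, 4.0, 4.7]
opening: 0.0248
grasp_force: 72.5
```

```bash
python3 - <<'E'
from obj import *
obj("top",.582,.107,.055,.115,.1)
o=np.load("top0.npy")
w=o
# drawer geometry from first picture
a=w[int(265/1.4):int(355/1.4),int(470/1.4):int(630/1.4)].reshape(-1,3)*1000; a=a[~np.isnan(a[:,0])]
for y in (-440,-400,-360,-320,-290):
    q=a[abs(a[:,1]-y)<6]; q=q[np.argsort(q[:,0])]
    t=q[(q[:,2]>79)&(q[:,2]<88)][:,0]; f=q[(q[:,2]>18)&(q[:,2]<28)][:,0]; u=q[(q[:,2]>92)][:,0]
    print(y,"panel",np.round([t.min(),t.max()],0),"floor",np.round([f.min(),f.max()],0),"unit edge",np.round(u.min(),0))
for x in (440,470,500):
    q=a[abs(a[:,0]-x)<6]; f=q[(q[:,2]>18)&(q[:,2]<28)][:,1]; s=q[(q[:,2]>45)][:,1]
    print(x,"floor y",np.round([f.min(),f.max()]),"sides",np.round([s.min(),s[s<-360].max() ,s[s>-360].min(),s.max()]))
E
python3 plan.py 470 -320 190 -4 4
```

```text
[233, 171, 9, 18, 145] c [582.8  71.5] sz [50.9 22.4] ang 0.6 box [[557, 82], [558, 60], [608, 61], [608, 83]] z 0.0734
-440 panel [392. 412.] floor [415. 544.] unit edge 538.0
-400 panel [394. 408.] floor [394. 547.] unit edge 541.0
-360 panel [397. 411.] floor [397. 541.] unit edge 532.0
-320 panel [399. 413.] floor [423. 552.] unit edge 535.0
-290 panel [402. 416.] floor [426. 555.] unit edge 548.0
440 floor y [-467. -260.] sides [-471. -464. -267. -260.]
470 floor y [-469. -280.] sides [-473. -465. -267. -262.]
500 floor y [-470. -264.] sides [-475. -468. -270. -264.]
at [581.7 108.3  90.8] [ 1.800e+02 -6.000e-02  8.904e+01] F [-0.4  3.   4.7] open 24.4 grip 72.5 t 26.7
xyz [np.float64(-107.5), np.float64(-26.1), np.float64(-24.8)] twist 0.406
xyz [np.float64(-109.1), np.float64(18.5), np.float64(-24.8)] twist 0.406
xyz [np.float64(-92.9), np.float64(60.0), np.float64(-24.8)] twist 0.406
xyz [np.float64(-61.7), np.float64(91.9), np.float64(-24.8)] twist 0.406
```

apply_moves --motion '[{"xyz":[0,0,-10],"twist":0,"jaw":-1},{"xyz":[0,0,-35],"twist":0,"jaw":-1},{"xyz":[0,0,-70],"twist":0,"jaw":-1},{"xyz":[0,0,-95],"twist":0,"jaw":-1},{"xyz":[0,0,-100],"twist":0,"jaw":-1}]'

```text
time: 27.32
ee_pos: [0.5821, 0.1075, 0.1922]
tcp_rot: [179.9, 0.0, 89.0]
wrist_force: [-0.2, 0.8, -0.9]
opening: 0.0249
grasp_force: 71.8
```

```bash
python3 plan.py 472.7 -412.9 190 -4 3
```

```text
at [582.1 107.5 192.2] [1.799e+02 1.000e-02 8.901e+01] F [-0.2  0.8 -0.9] open 24.9 grip 71.8 t 27.3
xyz [np.float64(-174.1), np.float64(-33.5), np.float64(0.7)] twist 0.541
xyz [np.float64(-166.5), np.float64(61.0), np.float64(0.7)] twist 0.541
xyz [np.float64(-111.3), np.float64(138.0), np.float64(0.7)] twist 0.541
```

apply_moves --motion '[{"xyz":[-35,-7,0],"twist":0.108,"jaw":-1},{"xyz":[-70,-13,0],"twist":0.216,"jaw":-1},{"xyz":[-104,-20,0],"twist":0.325,"jaw":-1},{"xyz":[-139,-27,0],"twist":0.433,"jaw":-1},{"xyz":[-174,-33.5,0],"twist":0.541,"jaw":-1}]'

```text
time: 27.95
ee_pos: [0.5443, -0.0668, 0.1892]
tcp_rot: [-179.9, 0.1, 57.8]
wrist_force: [1.0, -0.1, -1.6]
opening: 0.0251
grasp_force: 71.8
```

apply_moves --motion '[{"xyz":[-33,12,0],"twist":0.108,"jaw":-1},{"xyz":[-67,24,0],"twist":0.216,"jaw":-1},{"xyz":[-100,36.5,0],"twist":0.325,"jaw":-1},{"xyz":[-133,49,0],"twist":0.433,"jaw":-1},{"xyz":[-166.5,61,0],"twist":0.541,"jaw":-1}]'

```text
time: 28.58
ee_pos: [0.5079, -0.2402, 0.1892]
tcp_rot: [-179.9, 0.1, 26.8]
wrist_force: [0.8, -0.4, -0.6]
opening: 0.025
grasp_force: 71.8
```

apply_moves --motion '[{"xyz":[-22,28,0],"twist":0.108,"jaw":-1},{"xyz":[-45,55,0],"twist":0.216,"jaw":-1},{"xyz":[-67,83,0],"twist":0.325,"jaw":-1},{"xyz":[-89,110,0],"twist":0.433,"jaw":-1},{"xyz":[-111,138,0],"twist":0.541,"jaw":-1}]'

```text
time: 29.2
ee_pos: [0.4718, -0.4134, 0.189]
tcp_rot: [-179.9, 0.1, -4.2]
wrist_force: [0.5, 0.3, -1.6]
opening: 0.0247
grasp_force: 71.8
```

```bash
python3 plan.py 472.7 -412.9 69 -4 1; python3 - <<'E'
from h import *
im,d,w=cam("wrist"); save(im,"w7")
im,d,w=cam("scene"); print("tray/deck check")
E
```

```text
at [ 471.8 -413.4  189. ] [-1.7993e+02  1.2000e-01 -4.1800e+00] F [ 0.5  0.3 -1.6] open 24.7 grip 71.8 t 29.2
xyz [np.float64(0.9), np.float64(-0.6), np.float64(120.0)] twist -0.003
tray/deck check
```

View pics/w7.png

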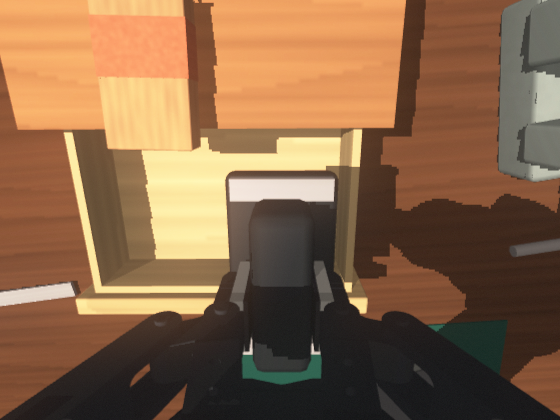

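The block is above the right half of the drawer (block at (282,270), drawer walls at columns 95 and 350). I lower and release it.

apply_moves --motion '[{"xyz":[1,-0.5,30],"twist":0,"jaw":-1},{"xyz":[1,-0.5,60],"twist":0,"jaw":-1},{"xyz":[1,-0.5,90],"twist":0,"jaw":-1},{"xyz":[1,-0.5,108],"twist":0,"jaw":-1},{"xyz":[1,-0.5,114],"twist":0,"jaw":-1}]'

```text
time: 29.92
ee_pos: [0.4732, -0.4114, 0.0752]
tcp_rot: [-179.9, 0.1, -3.9]
wrist_force: [0.4, -0.8, -1.4]
opening: 0.0245
grasp_force: 71.8
```

apply_moves --motion '[{"xyz":[0,0,4],"twist":0,"jaw":-1},{"xyz":[0,0,8],"twist":0,"jaw":-1},{"xyz":[0,0,8.5],"twist":0,"jaw":-1},{"xyz":[0,0,8.5],"twist":0,"jaw":-1},{"xyz":[0,0,8.5],"twist":0,"jaw":-1}]'

```text
time: 30.55
ee_pos: [0.4738, -0.4122, 0.0685]
tcp_rot: [180.0, -0.0, -4.0]
wrist_force: [0.2, 0.8, -1.2]
opening: 0.0247
grasp_force: 71.8
```

apply_moves --motion '[{"xyz":[0,0,1],"twist":0,"jaw":-1},{"xyz":[0,0,2],"twist":0,"jaw":-1},{"xyz":[0,0,2.5],"twist":0,"jaw":-1},{"xyz":[0,0,2.5],"twist":0,"jaw":-1},{"xyz":[0,0,2.5],"twist":0,"jaw":-1}]'

```text
time: 31.18
ee_pos: [0.4738, -0.4121, 0.0658]
tcp_rot: [180.0, -0.0, -4.0]
wrist_force: [-0.1, -0.0, -0.3]
opening: 0.0248
grasp_force: 71.8
```

apply_moves --motion '[{"xyz":[0,0,0],"twist":0,"jaw":-0.2},{"xyz":[0,0,0],"twist":0,"jaw":0},{"xyz":[0,0,0],"twist":0,"jaw":0.05},{"xyz":[0,0,0],"twist":0,"jaw":0.05},{"xyz":[0,0,-5],"twist":0,"jaw":0.05}]'

```text
time: 31.8
ee_pos: [0.4735, -0.4119, 0.0705]
tcp_rot: [-180.0, 0.0, -4.0]
wrist_force: [-0.6, 0.4, -0.5]
opening: 0.0447
grasp_force: 0.0
```

apply_moves --motion '[{"xyz":[0,0,-15],"twist":0,"jaw":0.05},{"xyz":[0,0,-40],"twist":0,"jaw":0.05},{"xyz":[0,0,-80],"twist":0,"jaw":0.3},{"xyz":[0,0,-120],"twist":0,"jaw":1},{"xyz":[-60,-40,-134],"twist":0,"jaw":1}]'

```text
time: 32.42
ee_pos: [0.4277, -0.3767, 0.2048]
tcp_rot: [179.9, -0.2, -3.9]
wrist_force: [-0.3, 0.4, 0.6]
opening: 0.0856
grasp_force: 0.0
```

```bash
python3 plan.py 575 -347.6 150 -6 1; python3 - <<'E'
from obj import *
print("pack");im,w=obj("wrist",.575,-.347,.112,.126,.1,"w8")
print("pack top");obj("top",.575,-.347,.112,.126,.1)
print("ridge");obj("wrist",.473,-.412,.068,.082,.08)
E
```

```text
at [ 427.7 -376.7  204.8] [ 1.7988e+02 -1.6000e-01 -3.9500e+00] F [-0.3  0.4  0.6] open 85.6 grip 0.0 t 32.4
xyz [np.float64(145.0), np.float64(-39.2), np.float64(54.8)] twist 0.036
pack
[161, 0, 90, 70, 5981] c [ 548.7 -341.1] sz [50.3 35.9] ang 84.6 box [[529, -364], [564, -368], [569, -318], [533, -314]] z 0.1174
pack top
[375, 166, 21, 31, 555] c [ 575.1 -347.3] sz [51.8 85. ] ang 84.9 box [[530, -369], [615, -377], [620, -325], [535, -318]] z 0.1188
ridge
[388, 54, 27, 163, 1614] c [ 469.4 -466. ] sz [  7.  122.2] ang 86.2 box [[408, -465], [530, -474], [531, -467], [409, -458]] z 0.0733
[311, 87, 37, 98, 3252] c [ 475.7 -411.4] sz [26.1 73. ] ang 86.2 box [[438, -422], [511, -427], [513, -401], [440, -396]] z 0.0734
[266, 217, 122, 14, 1420] c [ 408.3 -407.7] sz [99.4  7.6] ang 86.0 box [[401, -457], [409, -458], [416, -358], [408, -358]] z 0.0738
```

View pics/w8.png

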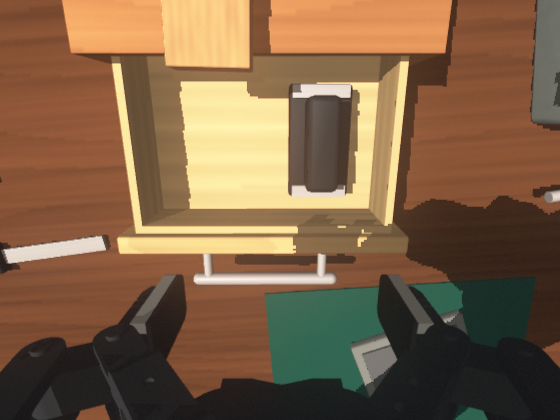

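The block lies flat in the drawer at (322,140). The pack's near end is at (208,30), and the left half of the floor is free. Next is the pack.

apply_moves --motion '[{"xyz":[48,-14,0],"twist":0.01,"jaw":1},{"xyz":[95,-27,0],"twist":0.02,"jaw":1},{"xyz":[142.8,-40.6,15],"twist":0.025,"jaw":1},{"xyz":[142.8,-40.6,45],"twist":0.025,"jaw":1},{"xyz":[142.8,-40.6,70],"twist":0.025,"jaw":1}]'

```text
time: 33.2
ee_pos: [0.5717, -0.3438, 0.1313]
tcp_rot: [-180.0, 0.0, -5.3]
wrist_force: [-1.0, -0.2, 0.6]
opening: 0.0856
grasp_force: 0.0
```

apply_moves --motion '[{"xyz":[0,0,10],"twist":0,"jaw":1},{"xyz":[0,0,18],"twist":0,"jaw":1},{"xyz":[0,0,18],"twist":0,"jaw":1},{"xyz":[0,0,18],"twist":0,"jaw":0.2},{"xyz":[0,0,18],"twist":0,"jaw":-1}]' --grip_force 40

```text
time: 33.83
ee_pos: [0.5707, -0.3442, 0.1155]
tcp_rot: [180.0, -0.1, -5.4]
wrist_force: [-0.1, -0.9, -0.4]
opening: 0.0516
grasp_force: 0.0
```

apply_moves --motion '[{"xyz":[0,0,0],"twist":0,"jaw":-1},{"xyz":[0,0,0],"twist":0,"jaw":-1},{"xyz":[0,0,0],"twist":0,"jaw":-1},{"xyz":[0,0,0],"twist":0,"jaw":-1}]'

```text
time: 34.33
ee_pos: [0.5707, -0.3442, 0.1156]
tcp_rot: [180.0, -0.1, -5.4]
wrist_force: [-0.7, -0.0, 5.3]
opening: 0.0491
grasp_force: 42.9
```

apply_moves --motion '[{"xyz":[0,0,-15],"twist":0,"jaw":-1},{"xyz":[0,0,-40],"twist":0,"jaw":-1},{"xyz":[-20,-3,-65],"twist":-0.005,"jaw":-1},{"xyz":[-60,-10,-75],"twist":-0.015,"jaw":-1},{"xyz":[-97.7,-16.1,-75],"twist":-0.024,"jaw":-1}]'

```text
time: 34.95
ee_pos: [0.474, -0.3186, 0.1913]
tcp_rot: [179.9, -0.1, -4.0]
wrist_force: [-0.3, 0.5, -1.1]
opening: 0.0492
grasp_force: 42.2
```

```bash
python3 plan.py 475 -319 43 -4 1; python3 - <<'E'
from h import *
im,d,w=cam("wrist"); save(im,"w9")
E
```

```text
at [ 474.  -318.6  191.3] [ 1.7995e+02 -9.0000e-02 -3.9900e+00] F [-0.3  0.5 -1.1] open 49.2 grip 42.2 t 35.0
xyz [np.float64(1.0), np.float64(0.3), np.float64(148.3)] twist 0.0
```

View pics/w9.png

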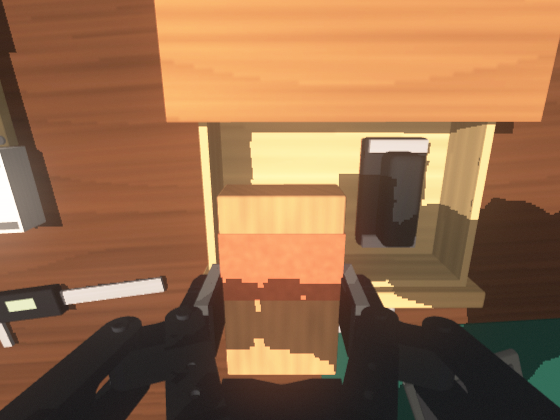

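The pack is held level at (282,270), over the free left half of the drawer. I lower it.

apply_moves --motion '[{"xyz":[1,0,40],"twist":0,"jaw":-1},{"xyz":[1,0,80],"twist":0,"jaw":-1},{"xyz":[1,0,115],"twist":0,"jaw":-1},{"xyz":[1,0,135],"twist":0,"jaw":-1},{"xyz":[1,0,141],"twist":0,"jaw":-1}]'

```text
time: 35.62
ee_pos: [0.4751, -0.3185, 0.0478]
tcp_rot: [-179.9, 0.1, -4.0]
wrist_force: [-0.7, -0.0, -1.0]
opening: 0.0489
grasp_force: 42.2
```

apply_moves --motion '[{"xyz":[0,0,3],"twist":0,"jaw":-1},{"xyz":[0,0,5],"twist":0,"jaw":-1},{"xyz":[0,0,6],"twist":0,"jaw":-1},{"xyz":[0,0,6],"twist":0,"jaw":-1}]'

```text
time: 36.12
ee_pos: [0.4758, -0.3189, 0.043]
tcp_rot: [180.0, -0.0, -4.0]
wrist_force: [0.0, 0.1, -1.0]
opening: 0.0488
grasp_force: 42.2
```

apply_moves --motion '[{"xyz":[0,0,1],"twist":0,"jaw":-1},{"xyz":[0,0,1.5],"twist":0,"jaw":-1},{"xyz":[0,0,1.5],"twist":0,"jaw":0.2},{"xyz":[0,0,1.5],"twist":0,"jaw":0.4},{"xyz":[0,0,1.5],"twist":0,"jaw":0.4}]'

```text
time: 36.75
ee_pos: [0.4762, -0.3205, 0.0423]
tcp_rot: [179.8, -0.1, -4.1]
wrist_force: [-0.7, -8.4, 4.6]
opening: 0.0592
grasp_force: 4.2
```

apply_moves --motion '[{"xyz":[0,0,1.5],"twist":0,"jaw":0.42},{"xyz":[0,0,-10],"twist":0,"jaw":0.42},{"xyz":[0,0,-40],"twist":0,"jaw":0.42},{"xyz":[0,0,-90],"twist":0,"jaw":0.42},{"xyz":[0,0,-140],"twist":0,"jaw":0.42}]'

```text
time: 37.38
ee_pos: [0.4753, -0.3183, 0.1825]
tcp_rot: [-180.0, 0.0, -4.0]
wrist_force: [1.5, -0.6, 0.8]
opening: 0.0608
grasp_force: 0.0
```

apply_moves --motion '[{"xyz":[-40,10,0],"twist":0,"jaw":0},{"xyz":[-80,20,0],"twist":0,"jaw":-0.5},{"xyz":[-120,30,0],"twist":0,"jaw":-1},{"xyz":[-155,35,0],"twist":0,"jaw":-1},{"xyz":[-155,35,0],"twist":0,"jaw":-1}]'

```text
time: 38.0
ee_pos: [0.317, -0.3428, 0.1817]
tcp_rot: [180.0, -0.0, -4.1]
wrist_force: [1.3, -0.7, -0.0]
opening: 0.0002
grasp_force: 0.0
```

```bash
python3 plan.py 325 -359 60 -4 1; python3 - <<'E'
from obj import *
print("pack");im,w=obj("top",.479,-.319,.036,.056,.1)
print("ridge");obj("top",.473,-.412,.068,.082,.08)
print("handle");obj("top",.365,-.36,.05,.07,.1)
save(im[150:290,320:460],"t10",4)
E
```

```text
at [ 317.  -342.8  181.7] [ 1.80e+02 -2.00e-02 -4.14e+00] F [ 1.3 -0.7 -0. ] open 0.2 grip 0.0 t 38.0
xyz [np.float64(9.2), np.float64(15.6), np.float64(121.7)] twist -0.002
pack
[362, 202, 19, 29, 493] c [ 481.5 -323.2] sz [51.3 84.9] ang 86.5 box [[438, -346], [522, -351], [525, -300], [441, -295]] z 0.0447
[398, 208, 6, 21, 120] c [ 476.5 -409.5] sz [16.1 59.7] ang 86.8 box [[446, -416], [506, -419], [507, -403], [447, -400]] z 0.0451
ridge
[406, 200, 9, 25, 219] c [ 492.1 -428.5] sz [25.1 70.6] ang 88.1 box [[456, -440], [527, -442], [528, -417], [457, -415]] z 0.0746
[424, 209, 3, 9, 27] c [ 489.4 -471.3] sz [ 7.  23.4] ang 87.3 box [[478, -474], [501, -475], [501, -468], [478, -467]] z 0.0742
[423, 229, 3, 10, 30] c [ 430.4 -467.4] sz [ 7.9 26.2] ang 86.4 box [[417, -471], [443, -472], [444, -464], [418, -463]] z 0.0748
handle
[403, 247, 3, 9, 27] c [ 379.8 -412.1] sz [23.3  8.2] ang 3.9 box [[368, -409], [368, -417], [392, -415], [391, -407]] z 0.0611
[364, 251, 45, 10, 182] c [ 364.7 -360. ] sz [128.4  18.7] ang 84.3 box [[349, -423], [368, -425], [380, -297], [362, -295]] z 0.0632
```

View pics/t10.png

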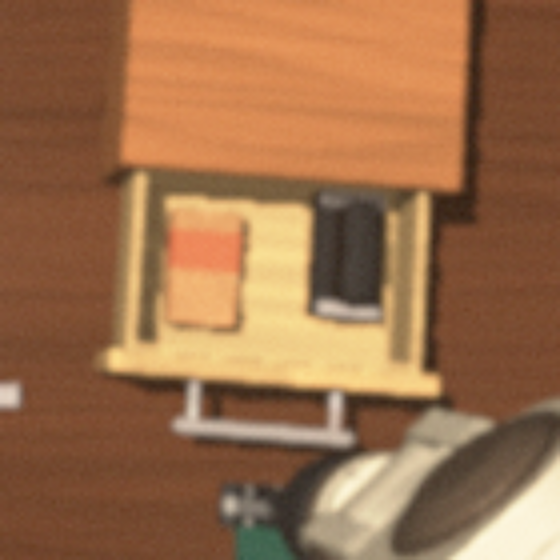

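The drawer has the pack at (205,265) and the block at (347,255), nudged aside but still flat and inside. I push the drawer shut by the bar handle.

apply_moves --motion '[{"xyz":[4,15.6,30],"twist":0,"jaw":-1},{"xyz":[4,15.6,65],"twist":0,"jaw":-1},{"xyz":[4,15.6,95],"twist":0,"jaw":-1},{"xyz":[4,15.6,115],"twist":0,"jaw":-1},{"xyz":[6,15.6,118],"twist":0,"jaw":-1}]'

```text
time: 38.78
ee_pos: [0.3237, -0.3579, 0.0616]
tcp_rot: [-179.9, 0.1, -4.0]
wrist_force: [-0.4, 0.4, 0.6]
opening: -0.0002
grasp_force: 0.0
```

apply_moves --motion '[{"xyz":[6,0,0],"twist":0,"jaw":-1},{"xyz":[14,0,0],"twist":0,"jaw":-1},{"xyz":[22,0,0],"twist":0,"jaw":-1},{"xyz":[30,0,0],"twist":0,"jaw":-1},{"xyz":[40,0,0],"twist":0,"jaw":-1}]'

```text
time: 39.4
ee_pos: [0.364, -0.3618, 0.0633]
tcp_rot: [180.0, -0.0, -4.0]
wrist_force: [-1.5, 0.9, 1.6]
opening: -0.0002
grasp_force: 0.7
```

apply_moves --motion '[{"xyz":[10,0,0],"twist":0,"jaw":-1},{"xyz":[20,0,0],"twist":0,"jaw":-1},{"xyz":[30,0,0],"twist":0,"jaw":-1},{"xyz":[40,0,0],"twist":0,"jaw":-1},{"xyz":[50,0,0],"twist":0,"jaw":-1}]'

```text
time: 40.02
ee_pos: [0.4139, -0.3651, 0.0631]
tcp_rot: [-180.0, 0.0, -4.0]
wrist_force: [-1.1, 0.5, 1.1]
opening: 0.0
grasp_force: 0.7
```

```bash
python3 plan.py 475 -367 64 -4 1; python3 - <<'E'
from obj import *
im,w=obj("top",.48,-.33,.076,.09,.2)
E
```

```text
at [ 413.9 -365.1   63.1] [-1.7999e+02  1.0000e-02 -4.0200e+00] F [-1.1  0.5  1.1] open 0.0 grip 0.7 t 40.0
xyz [np.float64(61.1), np.float64(-2.4), np.float64(-0.9)] twist -0.0
[349, 212, 60, 10, 316] c [ 476.9 -335.4] sz [168.4  15.1] ang 85.9 box [[463, -419], [478, -420], [490, -252], [475, -251]] z 0.0839
```

apply_moves --motion '[{"xyz":[10,0,0],"twist":0,"jaw":-1},{"xyz":[20,0,0],"twist":0,"jaw":-1},{"xyz":[30,0,0],"twist":0,"jaw":-1},{"xyz":[40,0,0],"twist":0,"jaw":-1},{"xyz":[48,0,0],"twist":0,"jaw":-1}]'

```text
time: 40.7
ee_pos: [0.4618, -0.3685, 0.063]
tcp_rot: [-180.0, 0.0, -4.0]
wrist_force: [-1.3, 0.5, -0.8]
opening: 0.0
grasp_force: 0.6
```

apply_moves --motion '[{"xyz":[2,0,0],"twist":0,"jaw":-1},{"xyz":[4,0,0],"twist":0,"jaw":-1},{"xyz":[6,0,0],"twist":0,"jaw":-1},{"xyz":[8,0,0],"twist":0,"jaw":-1}]'

```text
time: 41.2
ee_pos: [0.469, -0.3691, 0.0632]
tcp_rot: [180.0, 0.0, -4.0]
wrist_force: [-1.3, 0.7, -1.3]
opening: -0.0001
grasp_force: 0.5
```

apply_moves --motion '[{"xyz":[2,0,0],"twist":0,"jaw":-1},{"xyz":[4,0,0],"twist":0,"jaw":-1}]'

```text
time: 41.45
ee_pos: [0.4732, -0.3694, 0.0631]
tcp_rot: [180.0, -0.0, -4.0]
wrist_force: [-1.0, -0.4, 0.3]
opening: -0.0001
grasp_force: 0.5
```

```bash
python3 - <<'E'
from obj import *
im,w=obj("top",.53,-.33,.076,.09,.2)
im,w=obj("top",.53,-.33,.0905,.1,.3)
E
```

```text
[351, 191, 52, 10, 288] c [ 537.3 -330.1] sz [147.   16.9] ang 86.0 box [[524, -403], [541, -404], [551, -257], [534, -256]] z 0.0839
[351, 114, 88, 81, 5030] c [ 654.9 -380.9] sz [241.1 226.5] ang 86.0 box [[534, -493], [760, -509], [776, -269], [550, -253]] z 0.0964
```

apply_moves --motion '[{"xyz":[1.5,0,0],"twist":0,"jaw":-1},{"xyz":[3,0,0],"twist":0,"jaw":-1}]'

```text
time: 41.8
ee_pos: [0.4742, -0.3695, 0.0631]
tcp_rot: [180.0, 0.2, -4.1]
wrist_force: [-15.7, 1.4, 7.4]
opening: -0.0003
grasp_force: 8.1
```

apply_moves --motion '[{"xyz":[1.5,0,0],"twist":0,"jaw":-1},{"xyz":[3,0,0],"twist":0,"jaw":-1}]'

```text
time: 42.05
ee_pos: [0.4745, -0.3695, 0.063]
tcp_rot: [-180.0, 0.5, -4.1]
wrist_force: [-30.9, 2.3, 14.3]
opening: -0.0
grasp_force: 15.7
```

apply_moves --motion '[{"xyz":[-8,0,0],"twist":0,"jaw":-1},{"xyz":[-30,0,0],"twist":0,"jaw":-1},{"xyz":[-60,0,-30],"twist":0,"jaw":-1},{"xyz":[-90,0,-80],"twist":0,"jaw":-1},{"xyz":[-110,30,-130],"twist":0,"jaw":-1}]'

```text
time: 42.68
ee_pos: [0.3665, -0.3911, 0.195]
tcp_rot: [180.0, -0.1, -3.9]
wrist_force: [1.7, -1.1, 0.4]
opening: 0.0
grasp_force: 0.0
```

```bash
python3 - <<'E'
from obj import *
im,w=obj("top",.53,-.36,.076,.09,.2)
save(im,"t11",1.4)
print("tray")
M=((w[...,2]>.012)&(w[...,2]<.045)&(w[...,0]>.472)&(w[...,0]<.537)&(w[...,1]>-.08)&(w[...,1]<.155)).astype(np.uint8)
n,l,st,c=cv2.connectedComponentsWithStats(M)
for i in range(1,n):
    if st[i][4]>4: q=w[l==i]; print(st[i].tolist(),np.round(q.min(0),3),np.round(q.max(0),3))
print("brush");obj("top",.6,.29,.04,.06,.14)
E
```

```text
[351, 191, 81, 12, 448] c [ 535.2 -371.7] sz [230.   16.4] ang 86.0 box [[519, -486], [535, -487], [551, -258], [535, -256]] z 0.0838
tray
[260, 197, 7, 7, 49] [ 0.518 -0.013  0.018] [0.536 0.006 0.035]
[272, 197, 7, 8, 48] [ 0.517 -0.048  0.012] [ 0.537 -0.03   0.034]
[245, 203, 8, 7, 56] [0.5   0.029 0.016] [0.519 0.051 0.028]
brush
[146, 139, 8, 7, 34] c [693.8 335.3] sz [ 9.7 27.3] ang 46.0 box [[681, 341], [700, 322], [707, 329], [687, 348]] z 0.0498
[129, 165, 64, 17, 599] c [597.8 300.1] sz [ 34.8 184.6] ang 9.1 box [[566, 388], [595, 206], [630, 212], [600, 394]] z 0.0518
[124, 177, 5, 6, 26] c [580.1 400.2] sz [15.8 12.3] ang 19.8 box [[571, 403], [575, 392], [590, 397], [585, 409]] z 0.0576
```

View pics/t11.png

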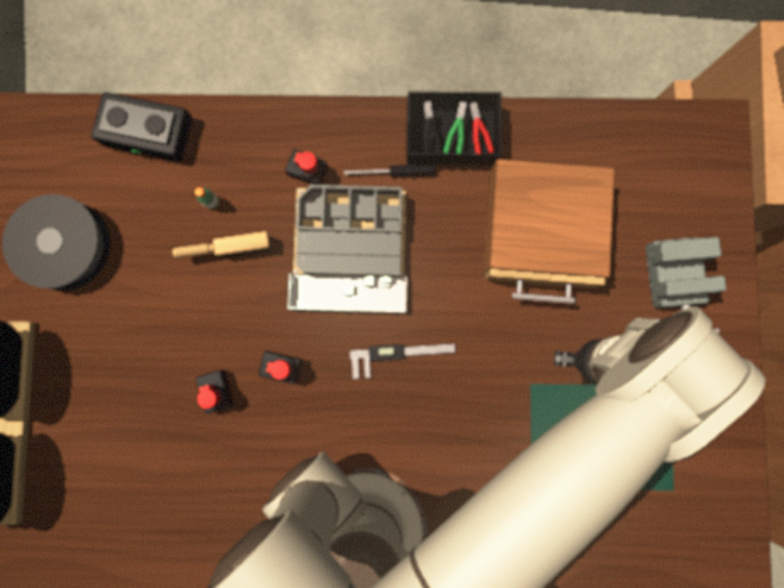

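The final view shows the drawer shut at (548,280), three scraps in the tray at (349,288), (369,282) and (386,281), the brush standing at (240,245), and everything else untouched. I hand it in.

```bash
python3 -c "
from h import *
print(bot.job_done())"
```

```text
the job is handed in; nothing more can be done
None
```

I handed the job in at about 43 s of the 192 s allowed; the hand-in gave no verdict. By my measurements, all three support pieces are in the chip tray, the brush is back standing on the bench, the seam was sanded both ways at about 6 N, and the block and pack were lying flat in the drawer before I pushed it shut.

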